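Invert, number and rack the culture plates for the incubator

ROBOT

A 6-joint arm with a two-finger parallel gripper is mounted at the origin on a cart in front of the work surface, level with it; the furniture and walls round the work are solid. World frame = base frame: x ahead of the robot, y to its left, z up, the work surface at z = 0. Lengths are in m, angles in degrees, forces in N, time in s.
With the tool pointing down it reaches from about 0.35 to 0.925 m from the base axis. Payload 6.4 kg.
Tool frame: the origin (TCP) lies at the very end of the fingers, on their centre line; the grasp point (between the pads) lies 19 mm behind it (robot.pinch_z is the distance from the TCP to the grasp point, in m); z points along the fingers, y is the line along which they close (so a half turn about z gives the same grasp; the last joint's range is limited). The gripper opens to 85 mm and grips with 20 to 120 N. Pads are 22 mm wide; open, the fingers measure 114 mm over their backs; the gripper's body (76 mm by 85 mm) begins 54 mm behind the grasp point. The pads swing forward as they close: fully open they stand 13 mm farther back than shut.
Start: joints at [-85.376, 14.043, 89.255, -0, 76.702, -9.975], TCP at [0.164, -0.629, 0.231] pointing down, gripper open.
Joint ranges: [-179.41, 179.41], [-58.25, 129.5], [7.25, 145.43], [-54.29, 234.29], [11.92, 165.04], [-157.13, 157.13]. Speed limits (degrees/s): [147.25, 147.25, 180, 180, 180, 180].

INTERFACE

Orientations are given as a 3x3 rotation matrix whose columns are the frame's x, y, z axes.
In Python, from workcell import robot, snapshot gives the robot as it stands.
- The arm moves only by the shell command python3 -m crank 'ROWS' [FORCE]. ROWS is JSON, one flat list of numbers, 7 for each row, row after row: the turn, a rotation vector about the tool's x, y, z in units of 8 degrees (1.0 is 8 degrees), then the shift along the tool's x, y, z in units of 40 mm (1.0 is 40 mm), then the gripper command: -1 is fully open, 1 is shut, values between are in proportion. In form: [rx, ry, rz, tx, ty, tz, hand, rx, ry, rz, tx, ty, tz, hand, ...]. A call has 1 to 10 rows; each row shifts and turns the commanded pose from where the row before left it, along the tool's axes as they then stand; what a row does not reach is not made up. A row lasts 1/8 s, in which the tool goes at most 62.5 mm and 10.7 degrees, less where a joint would pass 70% of its speed; a pose out of reach is approached as far as the arm can. A call is refused whole if a number of a shift passes 1 or a number of a turn 1, either way. A call with a gripper value outside its range is refused whole. The fingers move at their own pace and stop on an object; FORCE is the grip in N (left out, the last holds). Time passes only in rows, so rows that do not move let the fingers close. It gives the time, the measured TCP pose, the force, the opening and the grip force at its end, in the units of the state.
- robot.state(): the state, without advancing time (a new reading comes with each control period).
- snapshot(name): name is "scene" or "top"; returns a dict with "color" (480x640x3 uint8, red, green, blue), "fx", "fy", "cx", "cy" (pixels), "world_from_camera" (4x4, takes a point from camera to world coordinates). Camera axes: x right, y up, looking along -z (the intrinsics and any distortion apply to the point x, -y, -z); pixel columns grow to the right and rows downward; lengths in m; the calibration is good to about 2 mm. A picture is of the moment at which its call begins. There is no depth.
- robot.sign_off(): hands the job in; it is judged then, once.
The state is a dict: "time_s": time; "joint_positions": joint angles; "joint_velocities": joint speeds; "joint_efforts": joint torques, N m; "ee_pos": TCP position; "eef_rot": TCP orientation; "force": force on the tool from outside, world axes, zero at the start; "moment": the same for the moment, N m; "finger_gap": finger opening in m; "gripper_force": force on a finger pad.
Only numpy, scipy, OpenCV 4.12 (cv2) and the standard library are available. Lean on these libraries where they do the work, as an engineer would, in place of code of your own. Each camera call takes 0.05 s, during which the arm holds its last target. There are 200 camera calls.

TASK

The poured plates in the metal rack must be numbered in sequence on their bases and go into the incubator upside down: working from the end of the rack nearest you to the far end, take each dish, pinch lid and base together and turn it over, lay it base up in the nest of the numbering stamp, swing the sprung lever fully to its stop and let it go back. Then set the dish, still base up, in a free place of the grey plastic carrier. Never let a lid part from its base, do not work the stamp with its nest empty, and leave the other things alone.

Things in the scene. Friction and masses are not known exactly. Their poses are not given: they have to be found in the camera images.
- dish_1: The base of the lidded round culture dish that starts in the place of the rack nearest the robot (may be absent). Base 54 mm across, 13 mm high; with its lid 60 mm across and 15 mm thick, 35 to 55 g. Origin: centre of the base's flat underside; z points through the agar to the lid, which covers it from 6 to 15 mm along z. Starts lid up.
- lid_1 (a joint): How far the lid of dish_1 has come off its base, along the dish's axis: 0 seated, 0.03 off. The lid is loose: only gravity or a pinch over both flat faces keeps it on, and it slides off when the dish is turned without that.
- dish_2: The base of the lidded round culture dish that starts in the place of the rack in the middle (may be absent). Base 54 mm across, 13 mm high; with its lid 60 mm across and 15 mm thick, 35 to 55 g. Origin: centre of the base's flat underside; z points through the agar to the lid, which covers it from 6 to 15 mm along z. Starts lid up.
- lid_2 (a joint): How far the lid of dish_2 has come off its base, along the dish's axis: 0 seated, 0.03 off. The lid is loose: only gravity or a pinch over both flat faces keeps it on, and it slides off when the dish is turned without that.
- dish_3: The base of the lidded round culture dish that starts in the place of the rack farthest from the robot (may be absent). Base 54 mm across, 13 mm high; with its lid 60 mm across and 15 mm thick, 35 to 55 g. Origin: centre of the base's flat underside; z points through the agar to the lid, which covers it from 6 to 15 mm along z. Starts lid up.
- lid_3 (a joint): How far the lid of dish_3 has come off its base, along the dish's axis: 0 seated, 0.03 off. The lid is loose: only gravity or a pinch over both flat faces keeps it on, and it slides off when the dish is turned without that.
- rack: Fixed bare-metal sloped rack, 212 mm long, 82 mm deep. Origin under its centre, z up. Three places 66 mm apart along its y axis (y = +66, 0, -66 mm). Bed 50 deg from level, faces +x (about the robot's left), rises to -x; a dish rests on two pins 45 mm apart; lowest rim at x 14, z 30 mm, so its centre is 30 mm up the slope. Behind the upper half of each dish a 40 mm wide notch, from 28 mm up the slope, lets a finger behind it.
- carrier: Grey plastic incubation carrier, loose, 0.6 kg, empty at the start, built exactly as the rack: origin under its centre, z up, 212 mm long, bed 50 deg from level facing its +x (about the robot's right), places at y = +66, 0, -66 mm, lowest rim at x 14, z 30 mm, two pins and a 40 mm finger notch at each place. Keep it standing.
- carrier_1 (a point): Place at y = +66 mm of the carrier: the point where the centre of the upturned underside of a dish lies when it rests there base up (15 mm out of the bed). Axes as the carrier's.
- carrier_2 (a point): Place at y = +0 mm of the carrier: the point where the centre of the upturned underside of a dish lies when it rests there base up (15 mm out of the bed). Axes as the carrier's.
- carrier_3 (a point): Place at y = -66 mm of the carrier: the point where the centre of the upturned underside of a dish lies when it rests there base up (15 mm out of the bed). Axes as the carrier's.
- press: Fixed hand-lever numbering stamp of dark steel, foot 118 x 104 mm. Origin at the foot's underside, z up. Its sloped nest for one dish is made as a place of the rack: 50 deg from level, faces the press's +x (about the robot's left); lowest rim of a dish at x 0, y 0, z 30 mm; two pins, 44 mm wide notch behind the dish's upper half.
- nest (a point): Where the centre of the upturned underside of a dish lies when it rests base up in the press's nest. Axes as the press's.
- stamp_lever (a joint): Angle of the sprung stamp lever: 0 at rest (stands open over the low side of the nest), 1.08 rad at its stop, when the stamp face lies 0.5 mm over the dish. About 0.15 N m at rest to 0.4 N m at the stop, 2 to 4 N at the crossbar; it springs back by itself when let go.
- lever_hinge (a point): Axis of the lever, which lies along the press's y. Axes as the press's. Pulling turns the lever about the press's -y: the crossbar goes up, over and down to the press's -x.
- crossbar (a point): Middle of the T-shaped lever's crossbar, which lies along the press's y, 106 mm from the hinge; turns with the lever. Its two black round grips, 14 mm thick, reach from 13 to 43 mm either side of this point; a 10 mm stem joins it in the middle.
- stamp_face (a point): Centre of the stamping face under the numbering head on the lever, 56 mm from the hinge; turns with the lever.
- label_roll: Bystander: white roll of labels, 68 mm across, 38 mm high, by the analyser's front. Origin under its centre.
- amber_reagent: Bystander: brown bottle with black cap, 47 mm across, 98 mm high, by the analyser's front. Origin under its centre.
- control_bottle: Bystander: small brown bottle, 33 mm across, 62 mm high, by the analyser's front. Origin under its centre.
- marker_black: Bystander: marker pen, 135 mm long, lying near the bench's front edge. Origin under its middle.

How it is judged:
By the outcome, as a careful person would: the job done as asked, in the order asked, and still so for the second after the job is handed in, with the robot touching nothing.
Of dish_1, dish_2, dish_3 only 2 to 3 are there at a start; the rules pass over those that are not, and their reading is None.
At some moment in a run one of carrier may be knocked a few centimetres aside while the robot is not near it.
It also fails if it takes over 210 s, if anything falls off the work surface, if the arm or the gripper's body presses on something with over 40 N, if the wrist force passes 120 N, or if a joint passes its speed limit or range.

## Working session

There is one attempt and no reset: what is moved stays moved. The work goes in short steps, Python scripts to look and compute and a shell command to move; the robot and the scene stay as the last step left them, time stands still between calls to the robot, and variables do not carry over. Pictures are saved under pics/ and viewed, at most 14 in all, crops included, and the job is handed in when it is done.

```bash
ls; mkdir -p pics; python3 - <<'E'
from workcell import robot,snapshot
import cv2,numpy as np
for n in("scene","top"):
    s=snapshot(n); cv2.imwrite(f"pics/{n}0.png",s["color"][:,:,::-1])
    print(n,s["fx"],s["fy"],s["cx"],s["cy"],[k for k in s]); print(np.round(s["world_from_camera"],4))
print(robot.state())
E
```

```text
pics
scene 578.832869563672 578.832869563672 325.9934979266215 243.90966975351913 ['color', 'fx', 'fy', 'cx', 'cy', 'world_from_camera']
[[-0.5676  0.6019 -0.5618 -0.1909]
 [-0.8233 -0.4165  0.3855  0.597 ]
 [-0.0019  0.6813  0.732   1.033 ]
 [ 0.      0.      0.      1.    ]]
top 578.3334511896807 578.3334511896807 326.2933852382773 236.83053891761986 ['color', 'fx', 'fy', 'cx', 'cy', 'world_from_camera']
[[ 0.029   0.9949 -0.0966  0.4085]
 [-0.9996  0.0296  0.0043  0.1242]
 [ 0.0071  0.0964  0.9953  1.4746]
 [ 0.      0.      0.      1.    ]]
{'time_s': 0.1, 'joint_positions': array([-8.53760712e+01,  1.40810674e+01,  8.93177944e+01, -1.17251321e-03,
        7.67013871e+01, -9.97343363e+00]), 'joint_velocities': array([ 0.03328783, -0.02042496, -0.22015905, -0.0268295 , -0.08080054,
       -0.05826732]), 'joint_efforts': array([-4.39161147e-05, -4.30668712e+01, -3.27128577e+01, -1.15074090e-04,
        2.81841953e-03,  6.86878266e-06]), 'ee_pos': array([ 0.16379539, -0.62850859,  0.23028115]), 'eef_rot': array([[ 9.67719605e-01,  2.52029244e-01, -1.60900827e-04],
       [ 2.52029136e-01, -9.67718078e-01,  1.74237204e-03],
       [ 2.83422068e-04, -1.72667928e-03, -9.99998469e-01]]), 'force': array([-0.56161201, -0.10127769, -0.00310477]), 'moment': array([-0.07117806, -0.05966986,  0.01876041]), 'gripper_force': 0.0, 'finger_gap': 0.08534476519588773}
```

View pics/scene0.png

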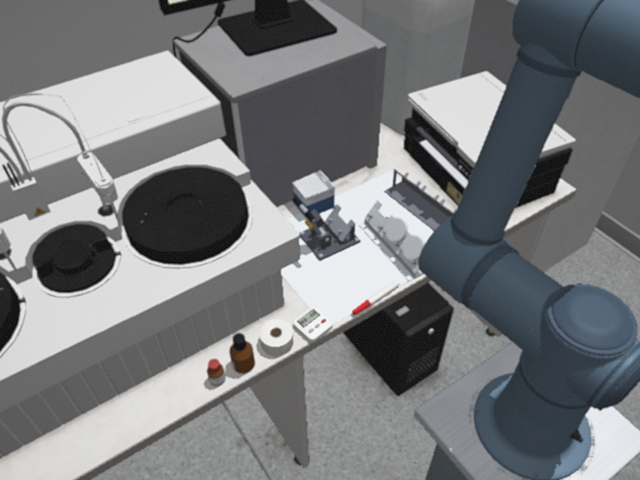

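View pics/top0.png

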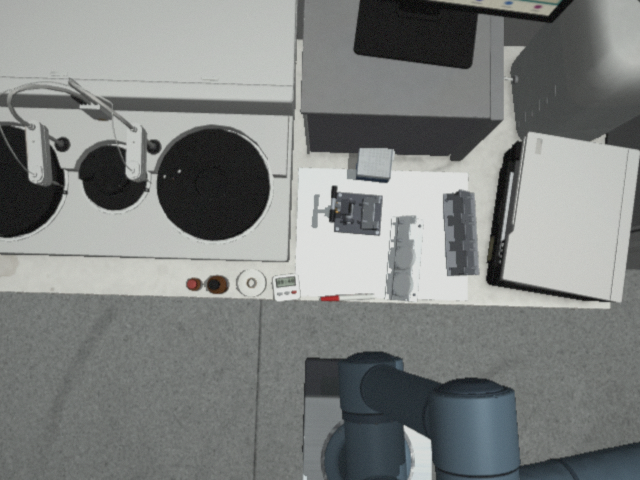

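```bash
python3 - <<'E'
import cv2
t=cv2.imread("pics/top0.png")[172:307,298:488]; cv2.imwrite("pics/t0c.png",cv2.resize(t,None,fx=4.2,fy=4.2,interpolation=cv2.INTER_CUBIC))
t=cv2.imread("pics/scene0.png")[165:315,280:480]; cv2.imwrite("pics/s0c.png",cv2.resize(t,None,fx=4,fy=4,interpolation=cv2.INTER_CUBIC))
E
```

```text
(no output)
```

View pics/t0c.png

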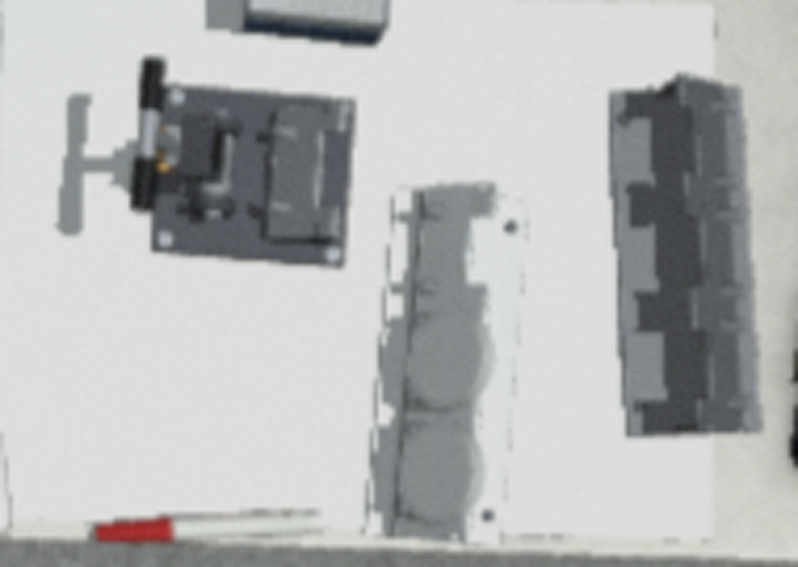

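View pics/s0c.png

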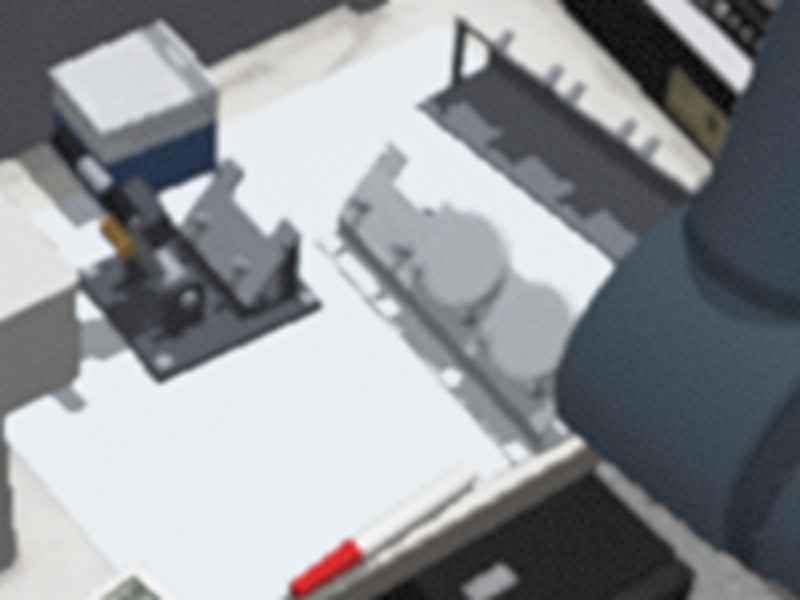

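```bash
cat > look.py <<'E'
import cv2,numpy as np
def tile(img,c0,c1,r0,r1,k,step=10):
    t=cv2.resize(img[r0:r1,c0:c1],None,fx=k,fy=k,interpolation=cv2.INTER_CUBIC).astype(float)
    t=np.clip((t-20)*1.15,0,255).astype(np.uint8)
    for c in range(-(-c0//step)*step,c1,step):
        x=int((c-c0+.5)*k); t[::6,x]=(0,0,255); cv2.putText(t,str(c),(x+1,9),0,.3,(255,0,255),1)
    for r in range(-(-r0//step)*step,r1,step):
        y=int((r-r0+.5)*k); t[y,::6]=(0,0,255); cv2.putText(t,str(r),(0,y-1),0,.3,(255,0,255),1)
    return t
def comp(tiles,name):
    H=max(t.shape[0] for t in tiles); out=[cv2.copyMakeBorder(t,0,H-t.shape[0],0,4,0) for t in tiles]
    o=np.hstack(out); print(o.shape); cv2.imwrite(name,o)
E
python3 - <<'E'
from look import *
from workcell import robot
print([a for a in dir(robot) if a[0]!='_'], robot.pinch_z)
t=cv2.imread("pics/top0.png"); s=cv2.imread("pics/scene0.png")
comp([tile(t,384,427,210,306,6),tile(t,440,484,184,280,6),tile(t,307,386,180,245,3)],"pics/a.png")
comp([tile(s,352,428,196,285,6),tile(s,296,364,196,262,4.8)],"pics/b.png")
E
```

```text
['PlanningError', 'pinch_z', 'sign_off', 'state'] 0.0187
(576, 771, 3)
(534, 790, 3)
```

View pics/a.png

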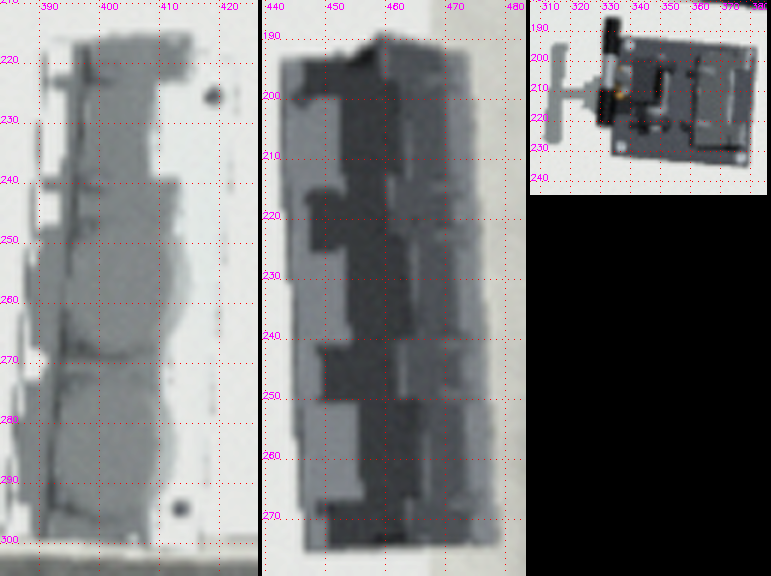

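View pics/b.png

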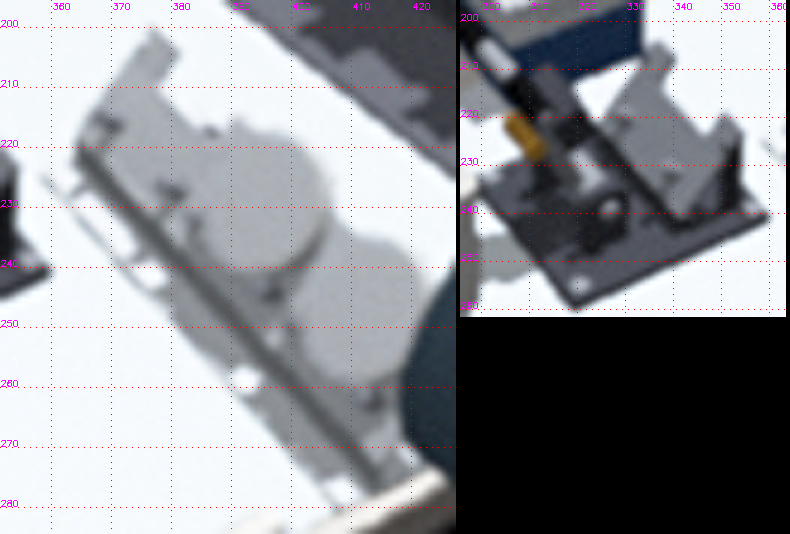

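```bash
cat > geo.py <<'E'
import numpy as np
C={'s':(578.83,325.99,243.91,np.array([[-0.5676,0.6019,-0.5618],[-0.8233,-0.4165,0.3855],[-0.0019,0.6813,0.732]]),np.array([-.1909,.597,1.033])),
   't':(578.33,326.29,236.83,np.array([[0.029,0.9949,-0.0966],[-0.9996,0.0296,0.0043],[0.0071,0.0964,0.9953]]),np.array([.4085,.1242,1.4746]))}
def ray(v,p):
    f,cx,cy,R,o=C[v]; d=R@np.array([(p[0]-cx)/f,-(p[1]-cy)/f,-1]); return o,d/np.linalg.norm(d)
def pl(v,p,z):
    o,d=ray(v,p); return o+d*(z-o[2])/d[2]
def tri(t,s):
    o1,d1=ray('t',t);o2,d2=ray('s',s)
    A=np.stack([d1,-d2],1); k=np.linalg.lstsq(A,o2-o1,rcond=None)[0]
    a,b=o1+k[0]*d1,o2+k[1]*d2; return (a+b)/2,np.linalg.norm(a-b)
def proj(v,P):
    f,cx,cy,R,o=C[v]; q=R.T@(np.asarray(P)-o); return np.array([cx+f*q[0]/-q[2],cy-f*q[1]/-q[2]])
E
python3 - <<'E'
from geo import *
np.set_printoptions(precision=1,suppress=True)
print("rack base edges mm"); 
for p in [(390,217),(384.5,292),(422,220),(417,300)]: print(p,pl('t',p,.003)*1e3)
for n,t,s in [("far up corner",(415.2,215),(376,200)),("far up corner2",(414.5,223),(381,205)),("far low",(396,217),(364.5,221.5)),("near low",(391.5,298.5),(412,277)),
 ("dish2 c",(402,255.3),(393,228.5)),("dish1 c",(400,281.5),(411,247)),("pinA",(400,222.5),(369,216.5)),("pinB",(398.5,240.5),(380,227)),
 ("press LL",(334.2,231.5),(320,260.2)),("LR",(379.7,235.6),(360.2,241)),("UL",(338,192.2),(300,235)),("bedlownear",(360.6,228.7),(340.5,241)),
 ("pin1",(365.9,203.7),(330.7,220.5)),("pin2",(364.7,221.5),(340,231.3)),("crossbar mid",(333,204),(304.2,209.5)),("bar far end",(334.2,186.3),(293.5,197))]:
    P,e=tri(t,s); print(n,P*1e3,"gap",e*1e3)
for p in [(334.2,231.5),(379.7,235.6),(382.3,195.8),(338,192.2)]: print("foot",pl('t',p,.008)*1e3)
for p in [(443,193.5),(447.5,275),(474.5,193),(478.5,274)]: print("carrier",pl('t',p,.003)*1e3)
E
```

```text
rack base edges mm
(390, 217) [607.3 -44.2   3. ]
(384.5, 292) [415.3 -33.7   3. ]
(422, 220) [ 602.  -126.5    3. ]
(417, 300) [ 397.5 -116.5    3. ]
far up corner [606.1 -99.6  61.9] gap 0.2927937391652768
far up corner2 [585.9 -98.7  61.1] gap 1.4013747568143562
far low [604.5 -61.5  10.4] gap 7.2844755790515014
near low [400.3 -50.8   2.5] gap 2.7013259406728194
dish2 c [504.7 -69.3  64.2] gap 2.6688417281053685
dish1 c [439.6 -67.4  59.6] gap 6.2192388779966725
pinA [589.2 -66.   37.4] gap 1.152682790435185
pinB [543.1 -63.   40.9] gap 2.323224253007386
press LL [564.9  97.1   3.1] gap 2.2903746669454272
LR [558.4 -18.4   5.2] gap 0.19657452692062724
UL [667.4  89.   -3.1] gap 4.659820235176939
bedlownear [572.3  31.6  23.3] gap 0.7634624244937566
pin1 [633.6  19.3  35.6] gap 3.7868450295420053
pin2 [588.9  22.2  37.2] gap 1.859422199464254
crossbar mid [615.8 104.  132.6] gap 2.2843654510588602
bar far end [657.7 103.7 138.8] gap 0.876043047792223
foot [565.1  98.1   8. ]
foot [558.  -18.2   8. ]
foot [660.9 -22.8   8. ]
foot [666.8  91.2   8. ]
carrier [ 672.5 -179.8    3. ]
carrier [ 463.  -193.3    3. ]
carrier [ 676.3 -261.1    3. ]
carrier [ 467.8 -272.2    3. ]
```

```bash
python3 -m crank '[0,0,1,0,-1,-0.5,-1, 0,0,1,0,-1,-0.5,-1, 1,0,0,0,-1,-0.5,-1, 1,0,0,0,-1,0,-1, 1,0,0,0,-1,0,-1, 1,0,0,0,-1,0,-1, 1,0,0,0,-1,0,-1, 0,0,0,0,0,0,-1]' 30; python3 - <<'E'
from geo import *
from workcell import robot
import json
np.set_printoptions(precision=4,suppress=True)
s=robot.state(); print(s["joint_positions"],s["ee_pos"]); print(s["eef_rot"])
for n,t,sc in [("hinge",(346,220),(325,238)),("box corner",(526,135),(410,97)),("box c2",(502,287),(505,208))]:
    print(n,tri(t,sc))
E
```

```text
time_s: 1.1
ee_pos: [0.1538, -0.3621, 0.3449]
eef_rot: [[1.0, -0.019, 0.016], [-0.024, -0.767, 0.642], [0.0, -0.642, -0.767]]
force: [-0.4, -1.4, -0.2]
finger_gap: 0.0856
gripper_force: 0.0
[-85.9752  -2.3682 101.2351   4.0497 120.8666   6.2393] [ 0.1538 -0.3621  0.3449]
[[ 0.9997 -0.0186  0.0156]
 [-0.0243 -0.7667  0.6416]
 [ 0.     -0.6418 -0.7669]]
hinge (array([0.5896, 0.0677, 0.0407]), np.float64(0.005772061124609691))
box corner (array([ 0.7816, -0.3373,  0.1744]), np.float64(0.0073702715821309574))
box c2 (array([ 0.4214, -0.3302,  0.0547]), np.float64(0.039245100364849954))
```

```bash
cat > st.py <<'E'
from workcell import robot
import numpy as np, pickle, os
np.set_printoptions(precision=4,suppress=True,linewidth=150)
def log():
    s=robot.state(); L=pickle.load(open('log.p','rb')) if os.path.exists('log.p') else []
    L.append((s["joint_positions"],s["ee_pos"],s["eef_rot"])); pickle.dump(L,open('log.p','wb')); return s
if __name__=="__main__":
    s=log(); print(s["time_s"],s["joint_positions"],s["ee_pos"],s["force"],s["finger_gap"]); print(s["eef_rot"])
E
python3 st.py >/dev/null
python3 -m crank '[0,0,0.3,1,0,0,-1, 0,0,0.3,1,0,0,-1, 0,0,0,1,0,0,-1, 0,0,0,1,0,0,-1, 0,0,0,1,0,0,-1, 0,0,0,1,0,0,-1,0,0,0,0,0,0,-1]' >/dev/null; python3 st.py
python3 -m crank '[0,0,0,0.5,0,0.5,-1, 0,0,0,0,0,1,-1, 0,0,0,0,0,1,-1, 0,0,0,0,0,0.5,-1,0,0,0,0,0,0,-1]' >/dev/null; python3 st.py
python3 - <<'E'
import pickle,numpy as np
from scipy.spatial.transform import Rotation as Ro
for q,p,R in pickle.load(open('log.p','rb')):
    q=np.radians(q)
    for sg in (1,-1):
        M=Ro.from_euler('Z',q[0])*Ro.from_euler('Y',q[1]+q[2])*Ro.from_euler('Z',sg*q[3])*Ro.from_euler('Y',q[4])*Ro.from_euler('Z',sg*q[5])
        print(sg,(M.inv()*Ro.from_matrix(R)).as_rotvec(degrees=True).round(1))
E
```

```text
1.975 [-63.9314  14.7394  83.8462  19.293  116.6941  35.3653] [ 0.3946 -0.3796  0.3342] [-0.3733 -0.1078  0.4618] 0.08559919875786134
[[ 0.9948 -0.1006  0.0146]
 [-0.0865 -0.762   0.6418]
 [-0.0534 -0.6397 -0.7667]]
2.6 [-59.1017  13.0115  95.8344  20.8756 105.581   36.4811] [ 0.4143 -0.3032  0.2417] [ 0.0565 -0.0273  0.3446] 0.08550603868321663
[[ 0.9946 -0.1029  0.0147]
 [-0.0881 -0.7601  0.6439]
 [-0.0551 -0.6417 -0.765 ]]
1 [-0.  0. 90.]
-1 [-5.6  5.6 98.2]
1 [ 0. -0. 90.]
-1 [-31.7  31.7 137.5]
1 [-0. -0. 90.]
-1 [-38.2  38.2 143.2]
```

```bash
cat > kin.py <<'E'
import numpy as np,pickle
from scipy.optimize import least_squares
from scipy.spatial.transform import Rotation as Ro
np.set_printoptions(precision=4,suppress=True,linewidth=150)
e=lambda a,t:Ro.from_euler(a,t).as_matrix()
NM=['h','lat','L2','L3x','L3','w','f5y','T'] # linear params
def basis(q):
    A1=e('Z',q[0]);A2=A1@e('Y',q[1]);A3=A2@e('Y',q[2]);A4=A3@e('Z',q[3]);A5=A4@e('Y',q[4])
    return np.stack([A1[:,2],A1[:,1],A2[:,2],A3[:,0],A3[:,2],A4[:,1],A5[:,0],A5[:,2]],1),A5@e('Z',q[5]+np.pi/2)
def fit():
    D=pickle.load(open('log.p','rb'))+[(np.array([-85.3760712,14.0810674,89.3177944,-.0011725,76.7013871,-9.97343]),np.array([.16379539,-.62850859,.23028115]),None)]
    A=np.vstack([basis(np.radians(q))[0] for q,_,_ in D]); b=np.hstack([p for _,p,_ in D])
    c,_,r,sv=np.linalg.lstsq(A,b,rcond=1e-4); return c,np.abs(A@c-b).max(),sv
lo=np.radians([-179.41,-58.25,7.25,-54.29,11.92,-157.13]);hi=np.radians([179.41,129.5,145.43,234.29,165.04,157.13])
def fk(q,c): B,R=basis(q); return B@c,R
def ik(p,R,c,n=40,seed=0):
    g=np.random.default_rng(seed);S=[]
    for _ in range(n):
        q0=lo+(hi-lo)*g.random(6); q0[0]=g.uniform(-2,2)
        def f(q):
            pp,RR=fk(q,c); return np.r_[(pp-p)*10,(Ro.from_matrix(RR.T@R)).as_rotvec()]
        r=least_squares(f,q0,bounds=(lo,hi))
        if r.cost<1e-7 and not any(np.abs(r.x-s).max()<.02 for s in S): S.append(r.x)
    return [np.degrees(s) for s in S]
def frame(yaw,flip,side=1):
    ex=np.array([np.cos(yaw),np.sin(yaw),0]);s,c_=np.sin(np.radians(50)),np.cos(np.radians(50))
    n=s*ex+c_*np.array([0,0,1]);d=c_*ex-s*np.array([0,0,1]); y=n*flip
    return np.stack([np.cross(y,d),y,d],1)
E
python3 - <<'E'
from kin import *
c,r,sv=fit(); print(dict(zip(NM,c.round(4))),r,sv)
for nm,p,yaw in [("rack",[.436,-.08,.07],87),("rack2",[.502,-.08,.07],87),("press",[.611,.015,.07],86.8),("carr_near",[.5,-.23,.07],-93),("carr_far",[.63,-.22,.07],-93)]:
    for f in (1,-1):
        for s in ik(np.array(p),frame(np.radians(yaw),f),c): print(nm,f,s.round(0))
E
```

```text
{'h': np.float64(0.2735), 'lat': np.float64(0.1126), 'L2': np.float64(0.4198), 'L3x': np.float64(0.0662), 'L3': np.float64(0.5688), 'w': np.float64(-0.0), 'f5y': np.float64(-0.0), 'T': np.float64(0.2542)} 1.6941384683999416e-09 [3.9439 2.8234 2.8029 0.5939 0.4401 0.195  0.1586 0.0938]
rack 1 [ -43.   12.  118.   30.   79. -144.]
rack -1 [-43.  12. 118.  30.  79.  36.]
rack2 1 [ -38.   19.  110.   32.   79. -139.]
rack2 -1 [-38.  19. 110.  32.  79.  41.]
press 1 [ -24.   26.   99.   38.   75. -128.]
press -1 [-24.  26.  99.  38.  75.  52.]
carr_near 1 [-20.  15. 115. -53.  50. 108.]
carr_near -1 [-20.  15. 115. -53.  50. -72.]
carr_far 1 [-15.  29.  96. -49.  57. 106.]
carr_far -1 [-15.  29.  96. -49.  57. -74.]
```

```bash
cat > go.py <<'E'
from kin import *
from st import log
c,_,_=fit() if False else (np.array([.2735,.1126,.4198,.0662,.5688,0,0,.2542]),0,0)
c=fit()[0]
UP=np.array([0,0,1.])
RK=np.radians(87);PR=np.radians(86.8)
def step(p,R,q):
    f=lambda x:np.r_[(fk(x,c)[0]-p)*10,Ro.from_matrix(fk(x,c)[1].T@R).as_rotvec()]
    r=least_squares(f,np.clip(q,lo+1e-6,hi-1e-6),bounds=(lo,hi)); return r.x,r.cost
def plan(segs,show=True):
    """segs: list of ('r',rotvec units list,n) or ('t',shift units,n): n rows each of that; returns end pose"""
    s=log();p,R,q=s["ee_pos"].copy(),s["eef_rot"].copy(),np.radians(s["joint_positions"])
    return sim(p,R,q,segs)
def sim(p,R,q,segs):
    for rv,sh,n in segs:
        for _ in range(n):
            p=p+R@(np.array(sh)*.04); R=R@Ro.from_rotvec(np.radians(8*np.array(rv,float))).as_matrix(); q2,cost=step(p,R,q)
            dq=np.degrees(np.abs(q2-q)).max(); q=q2
            if cost>1e-6 or dq>14: print("BAD",cost,dq,np.degrees(q).round(0))
        print(p.round(4),np.degrees(q).round(1))
    return p,R,q
def to(p,R,s=None):
    """units for: rotate first, then shift in final frame; shift also in present frame"""
    s=s or log(); R0=s["eef_rot"]; p=np.array(p)
    print("rot",(Ro.from_matrix(R0.T@R).as_rotvec(degrees=True)/8).round(2),"then shift",((R.T@(p-s["ee_pos"]))/.04).round(2),"| shift now",((R0.T@(p-s["ee_pos"]))/.04).round(2), "force",s["force"].round(1),"gap",round(s["finger_gap"],4))
E
python3 - <<'E'
from go import *
R=frame(RK,1); P=np.array([.4375,-.0755,.0595]); d=R[:,2]
Rm=frame(RK,-1)
to(P-.1*d,Rm); to(P-.1*d,R)
plan([([0,0,-1],[0,0,0],22)]); 
plan([([0,0,-1],[0.0,0,0],23)])
E
```

```text
rot [-0.01  0.14 -0.45] then shift [ 0.28 -1.45  4.66] | shift now [ 0.28 -1.46  4.66] force [ 0.1 -0.   0.3] gap 0.0855
rot [ 0.21  0.01 22.05] then shift [-0.28  1.45  4.66] | shift now [ 0.28 -1.46  4.66] force [ 0.1 -0.   0.3] gap 0.0855
[ 0.4143 -0.3032  0.2417] [ -59.1   13.    95.8   20.9  105.6 -139.5]
[ 0.4143 -0.3032  0.2417] [ -59.1   13.    95.8   20.9  105.6 -147.5]
```

```bash
python3 -m crank '[0,0,-1,0,0,0,-0.1,0,0,-1,0,0,0,-0.1,0,0,-1,0,0,0,-0.1,0,0,-1,0,0,0,-0.1,0,0,-1,0,0,0,-0.1,0,0,-1,0,0,0,-0.1,0,0,-1,0,0,0,-0.1,0,0,-1,0,0,0,-0.1,0,0,-1,0,0,0,-0.1,0,0,-1,0,0,0,-0.1]' 40 >/dev/null
python3 -m crank '[0,0,-1,0,0,0,-0.1,0,0,-1,0,0,0,-0.1,0,0,-1,0,0,0,-0.1,0,0,-1,0,0,0,-0.1,0,0,-1,0,0,0,-0.1,0,0,-1,0,0,0,-0.1,0,0,-1,0,0,0,-0.1,0,0,-1,0,0,0,-0.1,0,0,-1,0,0,0,-0.1,0,0,-1,0,0,0,-0.1]' >/dev/null
python3 -m crank '[0,0,-1,0,0,0,-0.1,0,0,-1,0,0,0,-0.1,0,0,-0.9,0,0,0,-0.1,0,0,0,0,1,0,-0.1,0,0,0,0,0.4,0.6,-0.1,0,0,0,0,0,1,-0.1,0,0,0,0,0,1,-0.1,0,0,0,0,0,1,-0.1,0,0,0,0,0,0,-0.1]'
python3 - <<'E'
from go import *
R=frame(RK,1); P=np.array([.4375,-.0755,.0595]); d=R[:,2]
to(P-.06*d,R); to(P,R); print(np.degrees(0),)
E
```

```text
time_s: 6.22
ee_pos: [0.419, -0.1679, 0.1677]
eef_rot: [[-0.999, 0.047, 0.014], [0.045, 0.764, 0.644], [0.02, 0.644, -0.765]]
force: [-1.0, -0.3, -0.4]
finger_gap: 0.0466
gripper_force: 0.0
rot [ 0.01 -0.14 -0.05] then shift [-0.34  0.05  2.07] | shift now [-0.38  0.05  2.06] force [-1.  -0.3 -0.4] gap 0.0466
rot [ 0.01 -0.14 -0.05] then shift [-0.34  0.05  3.57] | shift now [-0.41  0.04  3.56] force [-1.  -0.3 -0.4] gap 0.0466
0.0
```

```bash
python3 -m crank '[0,-0.14,-0.05,0,0,0,-0.1,0,0,0,-0.34,0.05,1,-0.1,0,0,0,0,0,1,-0.1,0,0,0,0,0,0.5,-0.1,0,0,0,0,0,0,-0.1]'
python3 - <<'E'
from look import *
from workcell import snapshot
from go import *
R=frame(RK,1); P=np.array([.4375,-.0755,.0595]); to(P,R)
t=snapshot("top")["color"][:,:,::-1]; s=snapshot("scene")["color"][:,:,::-1]
cv2.imwrite("pics/t1.png",t);cv2.imwrite("pics/s1.png",s)
comp([tile(t,380,450,230,306,5.5),tile(s,370,450,205,290,5)],"pics/c.png")
E
```

```text
time_s: 6.85
ee_pos: [0.4368, -0.1042, 0.0932]
eef_rot: [[-0.999, 0.04, 0.035], [0.053, 0.765, 0.642], [-0.002, 0.643, -0.766]]
force: [0.4, -0.4, 0.5]
finger_gap: 0.0471
gripper_force: 0.0
rot [-0.    0.01  0.  ] then shift [0.02 0.01 1.11] | shift now [0.02 0.01 1.11] force [ 0.4 -0.4  0.5] gap 0.0471
(425, 793, 3)
```

View pics/c.png

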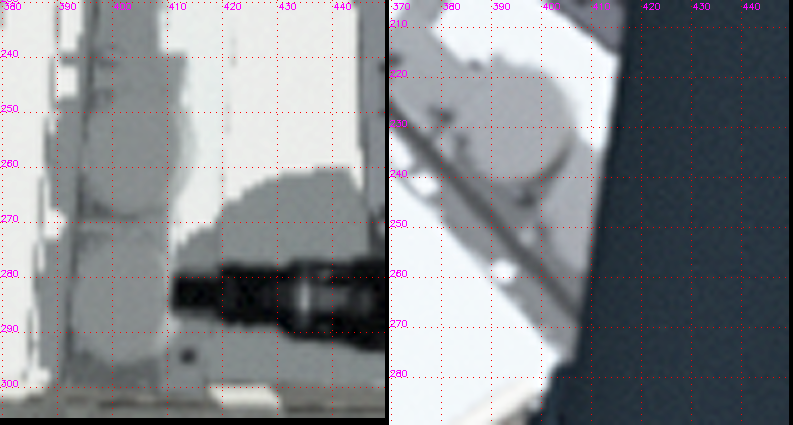

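```bash
python3 -m crank '[0,0,0,0,0,0.5,-0.1,0,0,0,0,0,0.4,-0.1,0,0,0,0,0,0.2,-0.1,0,0,0,0,0,0,-0.1]'
python3 -m crank '[0,0,0,0,0,0,0.2,0,0,0,0,0,0,0.4,0,0,0,0,0,0,0.5,0,0,0,0,0,0,0.55,0,0,0,0,0,0,0.6,0,0,0,0,0,0,0.65,0,0,0,0,0,0,0.65]' 20
```

```text
time_s: 7.45
ee_pos: [0.4377, -0.0747, 0.0587]
eef_rot: [[-0.999, 0.04, 0.034], [0.052, 0.764, 0.643], [-0.0, 0.643, -0.766]]
force: [-1.0, -0.3, -0.5]
finger_gap: 0.0468
gripper_force: 0.0
time_s: 8.32
ee_pos: [0.4382, -0.0754, 0.0596]
eef_rot: [[-0.999, 0.04, 0.035], [0.053, 0.765, 0.642], [-0.001, 0.643, -0.766]]
force: [-0.3, 0.8, 3.3]
finger_gap: 0.015
gripper_force: 4.0
```

```bash
python3 -m crank '[0,0,0,0,0,0,0.8,0,0,0,0,0,0,1,0,0,0,0,0,0,1,0,0,0,0,0,0,1]' 45
python3 st.py
```

```text
time_s: 8.82
ee_pos: [0.4383, -0.0754, 0.0597]
eef_rot: [[-0.999, 0.04, 0.035], [0.053, 0.764, 0.643], [-0.001, 0.644, -0.765]]
force: [-0.8, 1.1, 5.7]
finger_gap: 0.0136
gripper_force: 48.1
8.825 [ -42.3266   13.3948  118.271    30.637    78.1713 -143.8609] [ 0.4383 -0.0754  0.0597] [-0.7559  1.1019  5.7467] 0.013579244003184342
[[-0.9986  0.0396  0.0352]
 [ 0.053   0.7644  0.6426]
 [-0.0014  0.6436 -0.7654]]
```

```bash
python3 - <<'E'
from go import *
Rp=frame(PR,-1); P=np.array([.6107,.0027,.0597])
s=log(); p,R,q=s["ee_pos"],s["eef_rot"],np.radians(s["joint_positions"])
p,R,q=sim(p,R,q,[([0,0,0],[0,.15,0],1),([0,0,0],[0,0,-1],4),([0,0,1],[0,0,0],23)])
to(P-.1*Rp[:,2],Rp,dict(ee_pos=p,eef_rot=R,force=np.zeros(3),finger_gap=0))
for k in range(1,11): 
    q,cost=step(p+(P-.1*Rp[:,2]-p)*k/10,R,q)
print(cost,np.degrees(q)); q,cost=step(P,Rp,q); print(cost,np.degrees(q))
E
python3 -m crank '[0,0,0,0,0.1,0,1,0,0,0,0,0.1,-0.2,1,0,0,0,0,0,-0.5,1,0,0,0,0,0,-0.9,1,0,0,0,0,0,-1,1,0,0,0,0,0,-1,1,0,0,0,0,0,-0.5,1,0,0,0,0,0,0,1]'
```

```text
[ 0.4385 -0.0708  0.0636] [ -41.9   12.7  118.6   30.8   78.4 -143.4]
[ 0.4329 -0.1736  0.1861] [ -50.5    6.6  109.5   26.    95.  -142.5]
[ 0.4329 -0.1736  0.1861] [-50.5   6.6 109.5  26.   95.   41.5]
rot [-0.01  0.01 -0.48] then shift [ 4.19 -1.53  2.91] | shift now [ 4.08 -1.8   2.91] force [0. 0. 0.] gap 0
5.306575008291646e-30 [-30.7482  22.5833  95.9976  34.9861  84.0198  55.3513]
7.45105661851009e-31 [-25.3527  27.5555  98.9034  38.0675  74.9135  50.4891]
time_s: 9.82
ee_pos: [0.4331, -0.1755, 0.1907]
eef_rot: [[-0.999, 0.039, 0.037], [0.054, 0.766, 0.64], [-0.003, 0.641, -0.767]]
force: [0.1, -0.0, -1.4]
finger_gap: 0.0137
gripper_force: 47.8
```

```bash
python3 -m crank '[0,0,0.5,0,0,0,1,0,0,1,0,0,0,1,0,0,1,0,0,0,1,0,0,1,0,0,0,1,0,0,1,0,0,0,1,0,0,1,0,0,0,1,0,0,1,0,0,0,1,0,0,1,0,0,0,1,0,0,1,0,0,0,1,0,0,1,0,0,0,1]' >/dev/null
python3 -m crank '[0,0,1,0,0,0,1,0,0,1,0,0,0,1,0,0,1,0,0,0,1,0,0,1,0,0,0,1,0,0,1,0,0,0,1,0,0,1,0,0,0,1,0,0,1,0,0,0,1,0,0,1,0,0,0,1,0,0,1,0,0,0,1,0,0,1,0,0,0,1]' >/dev/null
python3 -m crank '[0,0,1,0,0,0,1,0,0,1,0,0,0,1,0,0,1,1,0,0,1,0,0,0,1,0,0,1,0,0,0,1,0,0,1,0,0,0,0.9,-0.5,0,1,0,0,0,0,-0.5,0,1,0,0,0,0,-0.3,1,1,0,0,0,0,0,0.8,1,0,0,0,0,0,0,1]'
python3 - <<'E'
from go import *
Rp=frame(PR,-1); P=np.array([.6107,.0027,.0597])
to(P-.1*Rp[:,2],Rp);to(P,Rp)
E
```

```text
time_s: 13.58
ee_pos: [0.5902, -0.0897, 0.1693]
eef_rot: [[0.999, -0.042, 0.029], [-0.051, -0.763, 0.645], [-0.005, -0.645, -0.764]]
force: [0.5, 1.0, -0.7]
finger_gap: 0.0137
gripper_force: 47.7
rot [-0.02  0.05  0.01] then shift [ 0.38 -0.03  1.1 ] | shift now [ 0.39 -0.02  1.1 ] force [ 0.5  1.  -0.7] gap 0.0137
rot [-0.02  0.05  0.01] then shift [ 0.38 -0.03  3.6 ] | shift now [ 0.41 -0.02  3.6 ] force [ 0.5  1.  -0.7] gap 0.0137
```

```bash
python3 -m crank '[0,0.05,0,0.4,-0.2,0.5,1,0,0,0,0,0,1,1,0,0,0,0,0,0.9,1,0,0,0,0,0,0.5,1,0,0,0,0,0,0,1]'
python3 - <<'E'
from look import *
from workcell import snapshot
from go import *
Rp=frame(PR,-1); P=np.array([.6107,.0027,.0597]); to(P,Rp)
t=snapshot("top")["color"][:,:,::-1]; s=snapshot("scene")["color"][:,:,::-1]
cv2.imwrite("pics/t2.png",t);cv2.imwrite("pics/s2.png",s)
comp([tile(t,325,395,180,245,5.5),tile(s,295,370,190,265,5.4)],"pics/d.png")
E
```

```text
time_s: 14.2
ee_pos: [0.6137, -0.0122, 0.0877]
eef_rot: [[0.998, -0.04, 0.04], [-0.057, -0.765, 0.642], [0.005, -0.643, -0.766]]
force: [0.5, -0.1, -0.5]
finger_gap: 0.0133
gripper_force: 47.7
rot [-0.   -0.03  0.02] then shift [-0.1   0.17  0.77] | shift now [-0.1   0.17  0.77] force [ 0.5 -0.1 -0.5] gap 0.0133
(405, 798, 3)
```

View pics/d.png

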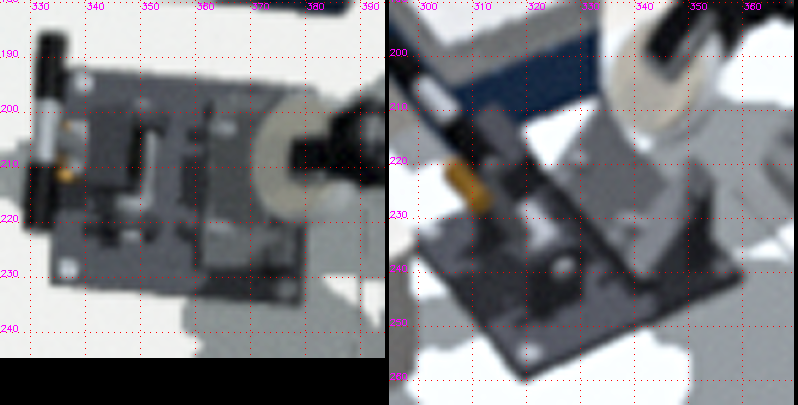

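```bash
python3 - <<'E'
from geo import *
np.set_printoptions(precision=4,suppress=True)
p=np.array([.6137,-.0122,.0877]);d=np.array([.04,.642,-.766]);n=np.array([.04,.765,.643])
cc=p-.002*d+.0075*n; print(proj('t',cc),proj('s',cc))
print(tri((369,208),(342.5,206)))
for z in (.03,.05,.07,.09): print(z,proj('t',[.6112,.02,z]),proj('t',[.5589,.02,z]))
E
```

```text
[379.396  208.8845] [344.0627 203.1754]
(array([0.6092, 0.011 , 0.0994]), np.float64(0.017137746683056395))
0.03 [365.8731 213.2966] [365.4069 233.9283]
0.05 [366.4781 212.1953] [366.0077 233.1098]
0.07 [367.1002 211.0632] [366.6253 232.2683]
0.09 [367.74   209.8988] [367.2607 231.4027]
```

```bash
python3 -m crank '[0,0,0,-0.08,0,0.3,1,0,0,0,0,0,0.25,1,0,0,0,0,0.05,0.05,1,0,0,0,0,0,0,1,0,0,0,0,0,0,1]'
python3 -m crank '[0,0,0,0,0.05,0,1,0,0,0,0,0,0,1]'
python3 -m crank '[0,0,0,0,0.05,0,1,0,0,0,0,0,0,1]'
```

```text
time_s: 14.92
ee_pos: [0.612, 0.0008, 0.069]
eef_rot: [[0.998, -0.04, 0.043], [-0.058, -0.765, 0.641], [0.007, -0.642, -0.766]]
force: [0.4, 0.2, -1.1]
finger_gap: 0.0136
gripper_force: 47.7
time_s: 15.18
ee_pos: [0.6118, -0.0007, 0.0676]
eef_rot: [[0.998, -0.04, 0.043], [-0.058, -0.765, 0.641], [0.007, -0.643, -0.766]]
force: [-0.3, -0.2, 0.1]
finger_gap: 0.0135
gripper_force: 47.8
time_s: 15.42
ee_pos: [0.6118, -0.001, 0.0674]
eef_rot: [[0.998, -0.039, 0.042], [-0.057, -0.763, 0.644], [0.007, -0.645, -0.764]]
force: [-0.9, 4.2, 5.3]
finger_gap: 0.0139
gripper_force: 48.3
```

```bash
python3 -m crank '[0,0,0,0,-0.04,0.1,1,0,0,0,0,0,0.05,1,0,0,0,0,0,0,1]'
python3 -m crank '[0,0,0,0,0,0.04,1,0,0,0,0,0,0,1]'
python3 -m crank '[0,0,0,0,0,0.03,1,0,0,0,0,0,0,1]'
python3 -m crank '[0,0,0,0,0,0.03,1,0,0,0,0,0,0,1]'
```

```text
time_s: 15.8
ee_pos: [0.6119, 0.0034, 0.0625]
eef_rot: [[0.998, -0.04, 0.042], [-0.058, -0.765, 0.642], [0.007, -0.643, -0.766]]
force: [0.8, 3.6, 1.9]
finger_gap: 0.0138
gripper_force: 47.9
time_s: 16.05
ee_pos: [0.6121, 0.0042, 0.0616]
eef_rot: [[0.998, -0.04, 0.042], [-0.058, -0.765, 0.642], [0.007, -0.643, -0.766]]
force: [0.1, 2.4, 3.1]
finger_gap: 0.0133
gripper_force: 48.2
time_s: 16.3
ee_pos: [0.6122, 0.0043, 0.0614]
eef_rot: [[0.998, -0.039, 0.042], [-0.057, -0.765, 0.641], [0.007, -0.643, -0.766]]
force: [-3.3, -2.0, 7.7]
finger_gap: 0.0135
gripper_force: 48.9
time_s: 16.55
ee_pos: [0.6123, 0.0044, 0.0613]
eef_rot: [[0.998, -0.038, 0.042], [-0.056, -0.765, 0.641], [0.007, -0.642, -0.766]]
force: [-6.6, -4.0, 11.8]
finger_gap: 0.0137
gripper_force: 49.7
```

```bash
python3 -m crank '[0,0,0,-0.04,0,-0.03,1,0,0,0,-0.02,0,0,1,0,0,0,0,0,0,1]'
python3 -m crank '[0,0,0,0,0,0.03,1,0,0,0,0,0,0,1]'
python3 -m crank '[0,0,0,0,0,0.03,1,0,0,0,0,0,0,1]'
```

```text
time_s: 16.92
ee_pos: [0.6096, 0.0051, 0.0605]
eef_rot: [[0.998, -0.04, 0.042], [-0.057, -0.765, 0.641], [0.007, -0.643, -0.766]]
force: [0.4, 1.9, 4.0]
finger_gap: 0.0135
gripper_force: 48.3
time_s: 17.18
ee_pos: [0.6096, 0.0056, 0.0598]
eef_rot: [[0.998, -0.039, 0.042], [-0.057, -0.765, 0.641], [0.007, -0.643, -0.766]]
force: [-2.1, 0.5, 6.1]
finger_gap: 0.0139
gripper_force: 48.7
time_s: 17.42
ee_pos: [0.6097, 0.0057, 0.0597]
eef_rot: [[0.998, -0.039, 0.041], [-0.056, -0.765, 0.641], [0.007, -0.643, -0.766]]
force: [-5.2, -2.1, 11.9]
finger_gap: 0.0133
gripper_force: 49.4
```

```bash
python3 -m crank '[0,0,0,-0.04,0,-0.04,1,0,0,0,0,0,0,1,0,0,0,0,0,0.04,1,0,0,0,0,0,0,1]'
python3 -m crank '[0,0,0,0,0,0.02,1,0,0,0,0,0,0,1]'
```

```text
time_s: 17.92
ee_pos: [0.6091, 0.0059, 0.0596]
eef_rot: [[0.998, -0.039, 0.044], [-0.058, -0.766, 0.641], [0.009, -0.642, -0.767]]
force: [1.6, -0.5, 8.3]
finger_gap: 0.0136
gripper_force: 48.9
time_s: 18.18
ee_pos: [0.6092, 0.006, 0.0596]
eef_rot: [[0.998, -0.038, 0.044], [-0.057, -0.766, 0.64], [0.009, -0.642, -0.767]]
force: [-0.6, -2.8, 10.9]
finger_gap: 0.0135
gripper_force: 49.4
```

```bash
python3 -m crank '[0,0,0,0,0,-0.04,0.7,0,0,0,0,0,0,0.6,0,0,0,0,0,0,0.5,0,0,0,0,0,0,0.4,0,0,0,0,0,0,0.3,0,0,0,0,0,0,0.25,0,0,0,0,0,0,0.25]' 20
python3 -m crank '[0,0,0,0,0,-0.2,0.25,0,0,0,0,0,-0.6,0.25,0,0,0,0,0,-1,0.25,0,0,0,0,0,-1,0.25,0,0,0,0,0,0,0.25]'
python3 - <<'E'
from look import *
from workcell import snapshot
from go import *
t=snapshot("top")["color"][:,:,::-1]; s=snapshot("scene")["color"][:,:,::-1]
cv2.imwrite("pics/t3.png",t);cv2.imwrite("pics/s3.png",s)
comp([tile(t,325,395,180,245,5.5),tile(s,295,370,190,265,5.4)],"pics/e.png")
Rv=np.stack([[.998,-.057,0],[-.057,-.998,0],[0,0,-1]],1); to([.587,.106,.17],Rv)
E
```

```text
time_s: 19.05
ee_pos: [0.6081, 0.006, 0.0592]
eef_rot: [[0.998, -0.04, 0.042], [-0.058, -0.765, 0.641], [0.007, -0.642, -0.766]]
force: [0.4, -0.2, 0.7]
finger_gap: 0.032
gripper_force: 0.0
time_s: 19.68
ee_pos: [0.6053, -0.0686, 0.1484]
eef_rot: [[0.998, -0.038, 0.048], [-0.06, -0.767, 0.638], [0.013, -0.64, -0.768]]
force: [0.9, -0.0, -0.5]
finger_gap: 0.0319
gripper_force: 0.0
(405, 798, 3)
rot [-5.   -0.05  0.01] then shift [-0.65 -4.26 -0.63] | shift now [-0.65 -3.67  2.26] force [-0.6 -0.   0.1] gap 0.0321
```

View pics/e.png

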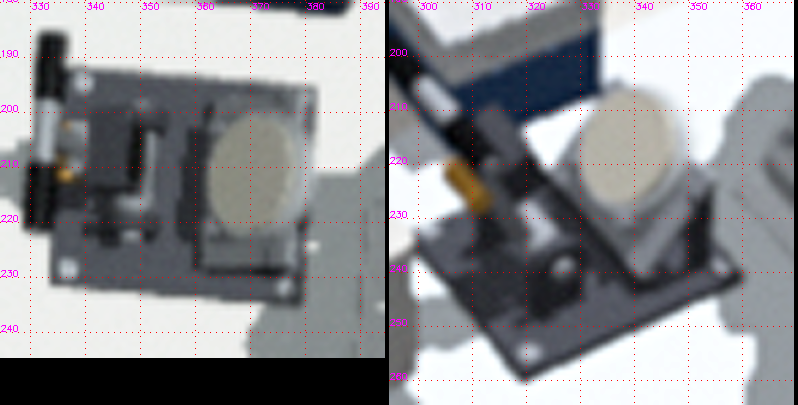

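```bash
python3 -m crank '[-1,0,0,0,0,-0.5,0.25,-1,0,0,0,0,-0.4,0.25,-1,0,0,0,0,0,0.25,-1,0,0,0,0,0,0.25,-1,0,0,0,0,0,0.25,0,0,0,-0.3,-1,0,0.25,0,0,0,-0.35,-1,0,0.25,0,0,0,0,-1,0,0.25,0,0,0,0,-0.8,0,0.25,0,0,0,0,0,0,0.25]'
python3 - <<'E'
from look import *
from geo import proj
from workcell import snapshot
from go import *
Rv=np.stack([[.998,-.057,0],[-.057,-.998,0],[0,0,-1]],1); to([.587,.106,.121],Rv)
t=snapshot("top")["color"][:,:,::-1]; s=snapshot("scene")["color"][:,:,::-1]
comp([tile(t,315,385,180,245,5.5),tile(s,275,350,180,255,5.4)],"pics/f.png")
E
```

```text
time_s: 21.02
ee_pos: [0.5833, 0.0689, 0.1719]
eef_rot: [[0.999, -0.053, 0.004], [-0.053, -0.999, -0.0], [0.004, -0.0, -1.0]]
force: [-0.8, 0.2, -0.2]
finger_gap: 0.032
gripper_force: 0.0
rot [-0.   -0.03  0.03] then shift [ 0.04 -0.93  1.27] | shift now [ 0.04 -0.93  1.27] force [-0.8  0.2 -0.2] gap 0.032
(405, 798, 3)
```

View pics/f.png

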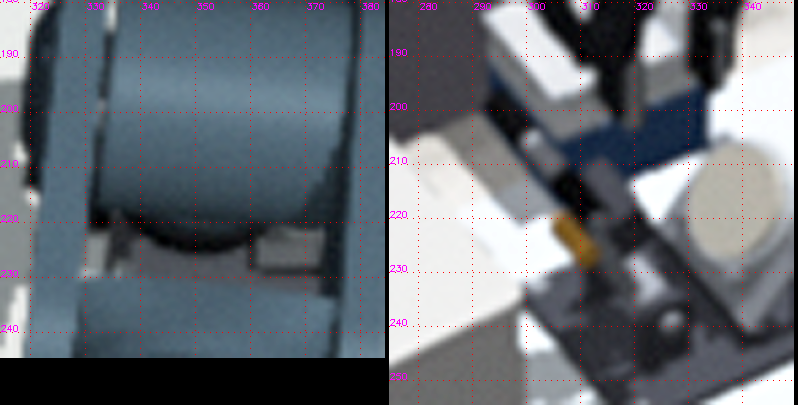

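```bash
python3 - <<'E'
from geo import *
print(tri((332.2,215),(308.5,216)),tri((333,203.5),(303,209.3)),tri((334.1,189),(297,200.5)))
E
python3 -m crank '[0,0,0,0,-0.5,0,0.25,0,0,0,0.05,-0.45,0,0.25,0,0,0,0,0,0,0.25]'
```

```text
(array([0.59075625, 0.10667421, 0.13365136]), np.float64(0.0014670182364224997)) (array([0.61768447, 0.1048369 , 0.13216039]), np.float64(0.00027792932202285673)) (array([0.65107047, 0.10170523, 0.1322372 ]), np.float64(0.004007739020707033))
time_s: 21.5
ee_pos: [0.5891, 0.1053, 0.1737]
eef_rot: [[0.998, -0.056, 0.007], [-0.056, -0.998, -0.001], [0.007, 0.0, -1.0]]
force: [-0.7, -0.1, -0.9]
finger_gap: 0.0319
gripper_force: 0.0
```

```bash
python3 -m crank '[0,0,0,0,-0.02,0.5,0.25,0,0,0,0,0,0.5,0.25,0,0,0,0,0,0.36,0.25,0,0,0,0,0,0,0.25]'
python3 -m crank '[0,0,0,0,0.3,-0.05,0.25,0,0,0,0,0.3,-0.1,0.25,0,0,0,0,0,0,0.25]'
```

```text
time_s: 22.0
ee_pos: [0.5879, 0.1045, 0.1169]
eef_rot: [[0.998, -0.058, 0.003], [-0.058, -0.998, -0.001], [0.003, 0.0, -1.0]]
force: [1.2, 0.2, 0.5]
finger_gap: 0.0321
gripper_force: 0.0
time_s: 22.38
ee_pos: [0.5887, 0.0798, 0.1267]
eef_rot: [[0.998, -0.059, 0.009], [-0.059, -0.998, -0.001], [0.009, 0.0, -1.0]]
force: [1.2, 2.8, 1.2]
finger_gap: 0.0321
gripper_force: 1.1
```

```bash
python3 -m crank '[0,0,0,0,0.35,-0.05,0.25,0,0,0,0,0.35,0,0.25,0,0,0,0,0.35,0.05,0.25,0,0,0,0,0.3,0.12,0.25,0,0,0,0,0.2,0.12,0.25,0,0,0,0,0,0,0.25]'
python3 -m crank '[0,0,0,0,0.2,0.12,0.25,0,0,0,0,0.1,0.1,0.25,0,0,0,0,0,0,0.25]'
```

```text
time_s: 23.12
ee_pos: [0.5838, 0.0184, 0.1146]
eef_rot: [[0.998, -0.058, 0.005], [-0.058, -0.998, -0.0], [0.005, 0.0, -1.0]]
force: [0.5, 3.4, -0.5]
finger_gap: 0.0318
gripper_force: 1.5
time_s: 23.5
ee_pos: [0.5836, 0.0068, 0.1064]
eef_rot: [[0.998, -0.058, 0.006], [-0.058, -0.998, -0.0], [0.006, 0.0, -1.0]]
force: [0.6, 2.9, -0.8]
finger_gap: 0.0321
gripper_force: 1.7
```

```bash
for i in 1 2; do python3 -m crank '[0,0,0,0,0.1,0.06,0.25,0,0,0,0,0,0,0.25]'|grep -E "ee_pos|^force"; done
```

```text
ee_pos: [0.5834, 0.0028, 0.1044]
force: [-0.0, 2.6, 1.1]
ee_pos: [0.5833, -0.0013, 0.1021]
force: [-0.3, 2.7, 1.9]
```

```bash
for i in 1 2; do python3 -m crank '[0,0,0,0,0.08,0.05,0.25,0,0,0,0,0,0,0.25]'|grep -E "ee_pos|^force"; done
```

```text
ee_pos: [0.5832, -0.0045, 0.1]
force: [-0.6, 2.0, 1.6]
ee_pos: [0.583, -0.0077, 0.098]
force: [0.0, 3.0, 1.0]
```

```bash
for i in 1 2 3 4; do python3 -m crank '[0,0,0,0,0.08,0,0.25,0,0,0,0,0,0,0.25]'|grep -E "ee_pos|^force"; done
```

```text
ee_pos: [0.5825, -0.0098, 0.0971]
force: [3.8, 6.6, -3.2]
ee_pos: [0.5821, -0.0113, 0.0966]
force: [4.1, 12.3, -5.1]
ee_pos: [0.582, -0.0119, 0.0963]
force: [6.4, 22.2, -6.8]
ee_pos: [0.582, -0.0124, 0.096]
force: [8.9, 32.8, -7.6]
```

```bash
python3 -m crank '[0,0,0,0,-0.3,-0.1,0.25,0,0,0,0,-0.4,-0.3,0.25,0,0,0,0,-0.4,-0.2,0.25,0,0,0,0,-0.4,-0.1,0.25,0,0,0,0,-0.4,0,0.25,0,0,0,0,-0.4,0.05,0.25,0,0,0,0,-0.3,0.1,0.25,0,0,0,0,-0.3,0.1,0.25,0,0,0,0,0,0,0.25]'
```

```text
time_s: 26.62
ee_pos: [0.5882, 0.0965, 0.1152]
eef_rot: [[0.998, -0.057, 0.005], [-0.057, -0.998, -0.0], [0.005, -0.0, -1.0]]
force: [-1.0, 1.9, -0.5]
finger_gap: 0.0317
gripper_force: 1.0
```

Still lightly held by the bar; go to rest, then rise clear.

```bash
python3 -m crank '[0,0,0,0,-0.2,0,0.25,0,0,0,0,0,0,0.25]'|grep -E "ee_pos|^force"
python3 -m crank '[0,0,0,0,0.03,-0.5,0.25,0,0,0,0,0,-0.8,0.25,0,0,0,0,1,-0.3,0.25,0,0,0,0,1,0,0.25,0,0,0,0,1,0,0.25,0,0,0,0,1,0,0.25,0,0,0,0,0,0,0.25]'
python3 - <<'E'
from look import *
from workcell import snapshot
from go import *
t=snapshot("top")["color"][:,:,::-1]; s=snapshot("scene")["color"][:,:,::-1]
cv2.imwrite("pics/t4.png",t)
Rp=frame(PR,-1); P=np.array([.6085,.006,.0594]);to(P-.07*Rp[:,2],Rp)
t0=cv2.imread("pics/top0.png")
a=tile(t,315,490,172,302,4); comp([a],"pics/g.png")
E
```

```text
ee_pos: [0.5894, 0.1036, 0.1162]
force: [0.5, -0.0, 0.1]
time_s: 27.75
ee_pos: [0.58, -0.0601, 0.182]
eef_rot: [[0.998, -0.062, 0.009], [-0.062, -0.998, -0.002], [0.009, 0.001, -1.0]]
force: [0.6, 1.1, -0.5]
finger_gap: 0.0319
gripper_force: 0.0
rot [ 5.   -0.06  0.  ] then shift [0.62 0.71 1.63] | shift now [ 0.61 -0.51  1.71] force [-0.1  0.2 -0.8] gap 0.0321
(520, 704, 3)
```

View pics/g.png

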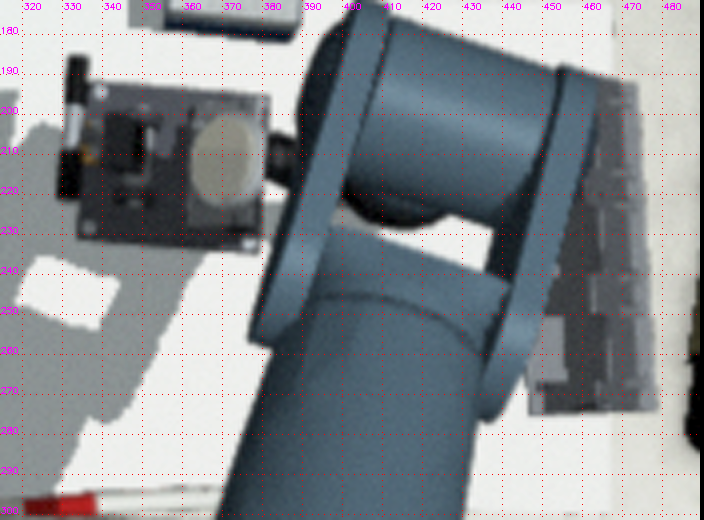

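```bash
python3 -m crank '[1,0,0,0,0,0,0.2,1,0,0,0,0,0,0.2,1,0,0,0,0,0,0.2,1,0,0,0,0,0,0.2,1,-0.06,0,0,0,0,0.2,0,0,0,0.6,0.35,0,0.2,0,0,0,0,0.35,0,0.2,0,0,0,0,0,0.7,0.2,0,0,0,0,0,0.5,0.2,0,0,0,0,0,0,0.2]'
python3 - <<'E'
from go import *
Rp=frame(PR,-1); P=np.array([.6085,.006,.0594]);to(P,Rp)
E
```

```text
time_s: 29.1
ee_pos: [0.6027, -0.0473, 0.1241]
eef_rot: [[0.999, -0.04, 0.03], [-0.05, -0.764, 0.643], [-0.003, -0.644, -0.765]]
force: [-0.8, -0.3, -0.0]
finger_gap: 0.0343
gripper_force: 0.0
rot [-0.01  0.04  0.02] then shift [0.07 0.02 2.1 ] | shift now [0.08 0.02 2.1 ] force [-0.8 -0.3 -0. ] gap 0.0343
```

```bash
python3 -m crank '[0,0.04,0.02,0.08,0.02,0.6,0.2,0,0,0,0,0,0.8,0.2,0,0,0,0,0,0.5,0.2,0,0,0,0,0,0.2,0.2,0,0,0,0,0,0,0.2]'
python3 -m crank '[0,0,0,0,0,0,0.4,0,0,0,0,0,0,0.5,0,0,0,0,0,0,0.55,0,0,0,0,0,0,0.6,0,0,0,0,0,0,0.65,0,0,0,0,0,0,0.65]' 20
python3 -m crank '[0,0,0,0,0,0,0.8,0,0,0,0,0,0,1,0,0,0,0,0,0,1,0,0,0,0,0,0,1]' 45
python3 - <<'E'
from geo import *
# carrier: place frames from footprint
np.set_printoptions(precision=4,suppress=True)
L=[pl('t',p,.003) for p in [(443,193.5),(447,275),(474.5,193),(478.3,274)]]
c=np.mean(L,0); a=(L[0]-L[1]+L[2]-L[3])[:2]; print(c,np.degrees(np.arctan2(a[1],a[0])), np.linalg.norm(a)/2,np.linalg.norm(L[0]-L[2]),np.linalg.norm(L[1]-L[3]))
E
```

```text
time_s: 29.72
ee_pos: [0.6106, 0.0039, 0.0608]
eef_rot: [[0.998, -0.043, 0.039], [-0.058, -0.765, 0.641], [0.003, -0.642, -0.766]]
force: [0.2, -0.5, 0.8]
finger_gap: 0.0341
gripper_force: 0.0
time_s: 30.48
ee_pos: [0.6105, 0.0044, 0.0612]
eef_rot: [[0.998, -0.042, 0.039], [-0.058, -0.764, 0.642], [0.003, -0.644, -0.765]]
force: [-1.7, 1.9, 5.8]
finger_gap: 0.015
gripper_force: 2.7
time_s: 30.98
ee_pos: [0.6106, 0.0043, 0.0613]
eef_rot: [[0.998, -0.042, 0.039], [-0.058, -0.764, 0.643], [0.003, -0.644, -0.765]]
force: [-2.1, 2.0, 5.1]
finger_gap: 0.0136
gripper_force: 48.1
[ 0.5699 -0.2262  0.003 ] 3.119424590970271 0.20932177858111572 0.08143892453200269 0.07989029803992588
```

```bash
cat > car.py <<'E'
from go import *
CY=np.radians(3.1-90); CC=np.array([.5699,-.2262])
ex=np.array([np.cos(CY),np.sin(CY)]); ey=np.array([-ex[1],ex[0]])
def place(k,z=.0613,lx=-.0022): 
    w=CC+ey*[.066,0,-.066][k-1]+ex*lx; return np.r_[w,z]
RC=frame(CY,-1)
E
python3 - <<'E'
from car import *
P=place(1); print(P)
s=log(); p,R,q=s["ee_pos"],s["eef_rot"],np.radians(s["joint_positions"])
st0=sim(p,R,q,[([0,0,0],[0,-.1,0],1),([0,0,0],[0,0,-1],4),([-1,0,0],[0,0,0],5)])
for sg in (1,-1):
    print("dir",sg); p,R,q=sim(*st0,[([0,0,sg],[0,0,0],23),([1,0,0],[0,0,0],5)])
    to(P-.1*RC[:,2],RC,dict(ee_pos=p,eef_rot=R,force=np.zeros(3),finger_gap=0))
E
python3 -m crank '[0,0,0,0,-0.1,0,1,0,0,0,0,-0.1,-0.2,1,0,0,0,0,0,-0.5,1,0,0,0,0,0,-0.9,1,0,0,0,0,0,-1,1,0,0,0,0,0,-1,1,0,0,0,0,0,-0.5,1,0,0,0,0,0,0,1]'|grep -E "ee_pos|^force|gap"
```

```text
[ 0.6357 -0.2204  0.0613]
[0.6107 0.0074 0.0638] [-25.   27.   99.2  38.4  74.8  50.8]
[ 0.6044 -0.0955  0.1863] [-33.5  19.9  93.5  33.9  89.5  52.3]
[ 0.6044 -0.0955  0.1863] [-19.6  11.4  97.2   0.1  71.2  73.7]
dir 1
BAD 0.001928289919918354 3.4792632358605453 [-21.  11.  98.   2.  71. 157.]
BAD 0.014679808080348902 4.100610368098889 [-22.  10.  99.   6.  70. 157.]
BAD 0.038943398076673005 4.287125713267241 [-24.   9. 100.  11.  69. 157.]
BAD 0.07391184594925532 4.5732711059354 [-26.   8. 102.  15.  67. 157.]
BAD 0.11841310194486558 4.957547522623515 [-28.   7. 104.  20.  65. 157.]
BAD 0.17089946669755973 5.438069083648735 [-30.   5. 107.  26.  62. 157.]
BAD 0.2294423545624848 6.024857532616878 [-31.   3. 111.  32.  58. 157.]
BAD 0.2917091664068242 6.753535756451277 [-33.   1. 115.  39.  53. 157.]
BAD 0.3548372576673516 7.74527917487171 [-34.  -1. 119.  46.  48. 157.]
BAD 0.4149306725992751 9.401196582814773 [-34.  -4. 123.  56.  40. 157.]
BAD 0.46470752052327596 14.115464737959364 [-30.  -6. 128.  70.  26. 157.]
BAD 0.4881012622162129 15.78221521201074 [-25.  -6. 130.  85.  12. 
[... 311 characters left out ...]
 4.048873193868789 [-25.  -7. 131.  81.  12. 157.]
BAD 0.5416562841942252 4.080380254832035 [-25.  -7. 130.  77.  12. 157.]
BAD 0.5828780704450621 4.1419885140502375 [-26.  -7. 130.  73.  12. 157.]
[ 0.6044 -0.0955  0.1863] [-25.6  -7.4 130.3  73.   11.9 157.1]
rot [ 0.01 -0.82 -1.01] then shift [-0.61 -0.41  1.93] | shift now [-0.88 -0.31  1.84] force [0. 0. 0.] gap 0
dir -1
[ 0.6044 -0.0955  0.1863] [ -19.6   11.4   97.2    0.1   71.2 -110.3]
[ 0.6044 -0.0955  0.1863] [ -4.3  14.7 100.1 -43.6  68.  -76.9]
rot [ 0.01 -0.18 -0.25] then shift [-0.61 -0.41  1.93] | shift now [-0.67 -0.39  1.91] force [0. 0. 0.] gap 0
ee_pos: [0.6048, -0.0964, 0.1926]
force: [0.2, -0.1, -2.1]
finger_gap: 0.0137
```

```bash
python3 -m crank '[-1,0,0,0,0,0,1,-1,0,0,0,0,0,1,-1,0,0,0,0,0,1,-1,0,0,0,0,0,1,-1,0,0,0,0,0,1,0,0,-1,0,0,0,1,0,0,-1,0,0,0,1,0,0,-1,0,0,0,1,0,0,-1,0,0,0,1,0,0,-1,0,0,0,1]' >/dev/null
python3 -m crank '[0,0,-1,0,0,0,1,0,0,-1,0,0,0,1,0,0,-1,0,0,0,1,0,0,-1,0,0,0,1,0,0,-1,0,0,0,1,0,0,-1,0,0,0,1,0,0,-1,0,0,0,1,0,0,-1,0,0,0,1,0,0,-1,0,0,0,1,0,0,-1,0,0,0,1]' >/dev/null
python3 -m crank '[0,0,-1,0,0,0,1,0,0,-1,0,0,0,1,0,0,-1,0,0,0,1,0,0,-1,0,0,0,1,0,0,-1,0,0,0,1,0,0,-1,0,0,0,1,0,0,-1,0,0,0,1,0,0,-1,0,0,0,1,0,0,-0.3,0,0,0,1,0,0,0,0,0,0,1]' >/dev/null
python3 -m crank '[1,0,0,0,0,0,1,1,0,0,0,0,0,1,1,0,0,0,0,0,1,1,0,0,0,0,0,1,1,0,0,0,0,0,1,0,0,0,0,0,0,1]'
python3 - <<'E'
from look import *
from workcell import snapshot
from car import *
to(place(1)-.1*RC[:,2],RC); to(place(1),RC)
t=snapshot("top")["color"][:,:,::-1]; s=snapshot("scene")["color"][:,:,::-1]
cv2.imwrite("pics/t5.png",t)
comp([tile(t,410,490,180,285,5),tile(s,375,465,155,235,4.2)],"pics/h.png")
E
```

```text
time_s: 36.48
ee_pos: [0.6029, -0.093, 0.1883]
eef_rot: [[-0.998, -0.044, 0.034], [-0.056, 0.766, -0.64], [0.002, -0.641, -0.767]]
force: [0.5, -0.1, -0.7]
finger_gap: 0.0134
gripper_force: 47.3
rot [ 0.02 -0.    0.02] then shift [-0.65 -0.43  2.01] | shift now [-0.65 -0.43  2.  ] force [ 0.5 -0.1 -0.7] gap 0.0134
rot [ 0.02 -0.    0.02] then shift [-0.65 -0.43  4.51] | shift now [-0.65 -0.44  4.5 ] force [ 0.5 -0.1 -0.7] gap 0.0134
(525, 786, 3)
```

View pics/h.png

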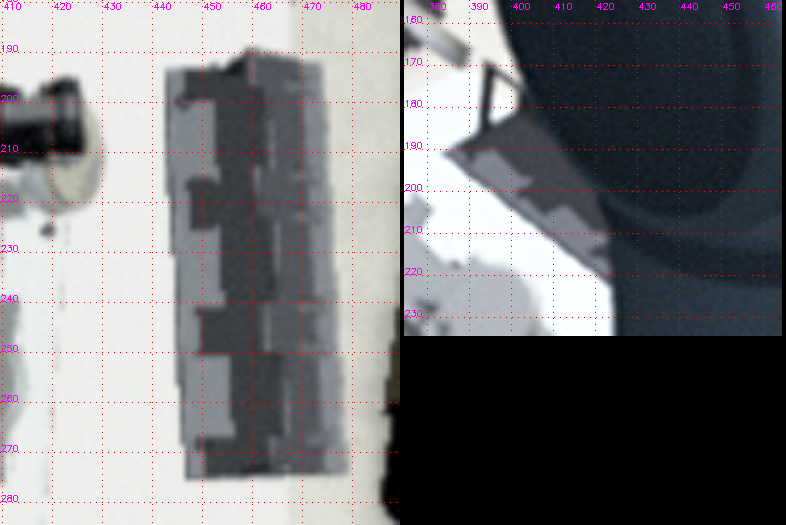

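```bash
python3 - <<'E'
from car import *
from geo import proj
def W(x,y,z): return np.r_[CC+ex*x/1e3+ey*y/1e3,z/1e3]
for n,x,z in [("striptop",-12.8,62),("notchbot",-4,51.4),("low",14,30),("basefront",41,3),("baseback",-41,3)]:
    print(n,proj('t',W(x,33,z)).round(1),proj('t',W(x,66,z)).round(1),proj('t',W(x,0,z)).round(1),"far end",proj('t',W(x,106,z)).round(1),proj('s',W(x,106,z)).round(1))
E
```

```text
striptop [460.6 217.9] [460.  204.7] [461.3 231.3] far end [459.2 188.7] [392.4 169.1]
notchbot [463.2 218.4] [462.5 205.3] [463.8 231.6] far end [461.8 189.4] [394.5 170.9]
low [468.2 219.3] [467.6 206.4] [468.9 232.3] far end [466.8 190.7] [398.8 174.5]
basefront [476.1 220.4] [475.4 207.7] [476.7 233.2] far end [474.6 192.3] [405.3 178.1]
baseback [444.2 221.2] [443.6 208.4] [444.8 234. ] far end [442.9 193.1] [382.6 190.5]
```

```bash
python3 -m crank '[0,0,0,-0.3,-0.3,0.3,1,0,0,0,-0.3,-0.3,0.5,1,0,0,0,0,0,1,1,0,0,0,0,0,0.8,1,0,0,0,0,0,0.5,1,0,0,0,0,0,0,1]'
python3 - <<'E'
from car import *
to(place(1),RC)
E
```

```text
time_s: 37.33
ee_pos: [0.6329, -0.1935, 0.1104]
eef_rot: [[-0.999, -0.039, 0.033], [-0.051, 0.765, -0.642], [-0.0, -0.643, -0.766]]
force: [0.5, 0.7, 0.5]
finger_gap: 0.0134
gripper_force: 47.4
rot [ 0.   -0.01 -0.02] then shift [-0.03  0.27  1.38] | shift now [-0.03  0.27  1.38] force [0.5 0.7 0.5] gap 0.0134
```

```bash
python3 -m crank '[0,0,0,0.01,0.05,0.5,1,0,0,0,0,0.05,0.4,1,0,0,0,0,0,0.25,1,0,0,0,0,0,0,1,0,0,0,0,0,0,1]'|grep -E "ee_pos|^force"
for i in 1 2; do python3 -m crank '[0,0,0,0,0.04,0,1,0,0,0,0,0,0,1]'|grep -E "ee_pos|^force"; done
```

```text
ee_pos: [0.6351, -0.2183, 0.0745]
force: [-0.7, 0.1, -1.2]
ee_pos: [0.6349, -0.2168, 0.0733]
force: [0.5, -0.2, -0.7]
ee_pos: [0.6347, -0.2158, 0.0721]
force: [-0.6, -1.0, -0.5]
```

```bash
for i in 1 2 3; do python3 -m crank '[0,0,0,0,0.025,0,1,0,0,0,0,0,0,1]'|grep -E "ee_pos|^force"; done
```

```text
ee_pos: [0.6347, -0.2157, 0.0719]
force: [-0.2, -1.6, 2.2]
ee_pos: [0.6348, -0.2155, 0.0719]
force: [-1.5, -5.7, 4.0]
ee_pos: [0.6349, -0.2152, 0.0718]
force: [-1.5, -5.4, 4.6]
```

```bash
python3 -m crank '[0,0,0,0,-0.06,0.1,1,0,0,0,0,0,0.1,1,0,0,0,0,0,0,1,0,0,0,0,0,0,1]'|grep -E "ee_pos|^force"
for i in 1 2 3; do python3 -m crank '[0,0,0,0,0,0.03,1,0,0,0,0,0,0,1]'|grep -E "ee_pos|^force"; done
```

```text
ee_pos: [0.635, -0.2206, 0.0653]
force: [1.4, -2.7, 1.2]
ee_pos: [0.635, -0.2213, 0.0646]
force: [1.0, -1.9, 2.1]
ee_pos: [0.635, -0.2221, 0.0636]
force: [0.8, -1.5, 2.3]
ee_pos: [0.6354, -0.2225, 0.0631]
force: [0.4, 1.8, 4.7]
```

```bash
python3 -m crank '[0,0,0,0,0,0.03,1,0,0,0,0,0,0,1]'|grep -E "ee_pos|^force"
python3 - <<'E'
from look import *
from workcell import snapshot
t=snapshot("top")["color"][:,:,::-1]; s=snapshot("scene")["color"][:,:,::-1]
cv2.imwrite("pics/t6.png",t)
comp([tile(t,410,490,180,285,5),tile(s,375,465,155,235,4.2)],"pics/i.png")
E
```

```text
ee_pos: [0.6362, -0.2233, 0.0627]
force: [1.7, 2.6, 5.2]
(525, 786, 3)
```

View pics/i.png

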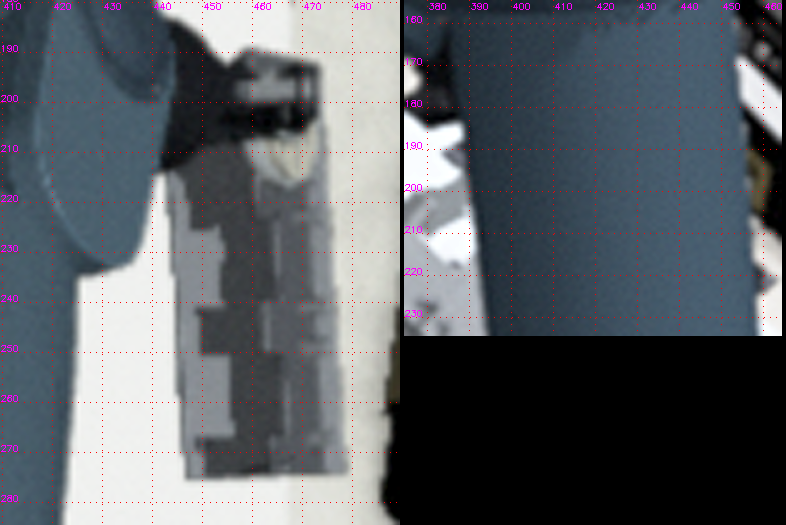

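```bash
python3 -m crank '[0,0,0,0,0,-0.03,0.7,0,0,0,0,0,0,0.6,0,0,0,0,0,0,0.5,0,0,0,0,0,0,0.4,0,0,0,0,0,0,0.3,0,0,0,0,0,0,0.25,0,0,0,0,0,0,0.25]' 20
python3 -m crank '[0,0,0,0,0,-0.2,0.25,0,0,0,0,0,-0.6,0.25,0,0,0,0,0,-1,0.25,0,0,0,0,0,-1,0.25,0,0,0,0,0,-1,0.25,0,0,0,0,0,0,0.25]'
python3 - <<'E'
import cv2,numpy as np
from geo import *
from workcell import snapshot
for v,n in (('t',"top"),('s',"scene")):
    im=snapshot(n)["color"].astype(int); cv2.imwrite(f"pics/{n}7.png",im[:,:,::-1].astype(np.uint8))
    m=((im[:,:,0]-im[:,:,2]>12)&(im[:,:,0]>110)).astype(np.uint8)
    if v=='t': m[:, :430]=0; m[:,490:]=0; m[:180]=0; m[290:]=0
    else: m[:,:370]=0;m[:,470:]=0;m[:140]=0;m[240:]=0
    n_,L,S,Cn=cv2.connectedComponentsWithStats(m)
    print(v,[(S[i].tolist(),Cn[i].round(1)) for i in range(1,n_) if S[i][4]>40])
print(pl('t',(445,220),.003))
E
```

```text
time_s: 41.68
ee_pos: [0.635, -0.2229, 0.0627]
eef_rot: [[-0.999, -0.039, 0.036], [-0.053, 0.765, -0.642], [-0.002, -0.643, -0.766]]
force: [-0.1, -0.4, -0.1]
finger_gap: 0.0315
gripper_force: 0.0
time_s: 42.42
ee_pos: [0.6317, -0.1231, 0.184]
eef_rot: [[-0.998, -0.037, 0.044], [-0.057, 0.764, -0.643], [-0.01, -0.644, -0.765]]
force: [0.2, -0.9, -0.3]
finger_gap: 0.032
gripper_force: 0.0
t []
s []
[ 0.60377331 -0.18558158  0.003     ]
```

```bash
python3 - <<'E'
import cv2
from car import *
from geo import *
im=cv2.imread("pics/top7.png").astype(int)
P=np.r_[CC+ey*.066+ex*.0062,.0626]; u=proj('t',P); print(u)
r,c_=int(round(u[1])),int(round(u[0]))
print((im[r-16:r+17:2,c_-12:c_+14:2,2]-im[r-16:r+17:2,c_-12:c_+14:2,0]))
print(im[r-16:r+17:2,c_-12:c_+14:2,1])
E
```

```text
[467.7313 204.4861]
[[  1   0   1   0   1  -1   2   4   6   5   6   7   7]
 [  1  -1  -6  -4  -2   2   4   7   5   8   6   8   7]
 [ -3  -5  -8 -10  -8  -9  -5   3   3   6   6   5   7]
 [ -6  -5  -9  -7  -6  -4  -6  -9  -8   1   5   6   5]
 [ -5  -6  -8  -6   5   6   9  -3  -8   0   6   7   5]
 [ -8  -6  -8  -3  10   9  11   9  -7  -1   6   6   6]
 [ -7  -6  -7   1   7  10   9  11  -2  -2   5   6   6]
 [ -6  -7  -7   4   6  10  12  12  -3  -6   7   8   6]
 [ -5  -9  -8   3  10   9  12   5   1  -3   7   6   6]
 [ -8  -6  -9   3   9  10   7   9   6  -5   7   6   5]
 [ -6  -7  -7  -2   7   8   7  10   8  -6   5   6   4]
 [ -4  -5  -6  -7   7   8  10  10   6  -7   6   7   5]
 [ -4  -5  -7  -6   3   5  13   9  -2  -7   7   7   7]
 [ -7  -5  -6  -4  -4   3   8   4  -8  -8   5   7   5]
 [ -5  -4  -5  -7  -3  -6  -6  -6  -8  -6   6   8   6]
 [ -4  -6  -9  -7  -8  -7 -10  -8 -10 -10   4   6   6]
 [ -6  -5  -5  -9  -7  -9  -8  -7 -10  -8   6   4   6]]
[[227 225 226 227 229 226 216 208 208 208 209 210 210]
 [218 128 118 167 180 205 213 213 213 208 208 209 208]
 [105  62  90 100 102 105 114 169 180 206 210 210 210]
 [ 52  73 107 110 144 153 133 129 136 169 214 211 211]
 [ 71  81 124 153 143 167 177 156 139 174 213 211 212]
 [ 76 102 157 160 166 175 176 175 144 175 209 209 211]
 [ 76 122 169 161 167 176 174 182 163 171 211 211 207]
 [ 75 134 170 161 170 177 180 179 165 171 213 210 203]
 [ 78 135 171 163 176 179 180 169 164 167 211 211 204]
 [ 77 120 172 163 172 179 170 177 181 157 208 213 210]
 [ 75 106 167 168 155 172 170 178 178 152 209 209 211]
 [ 75  88 152 167 150 170 176 176 173 143 204 211 213]
 [ 78  78 125 153 142 162 176 176 165 149 205 212 210]
 [ 74  76  89 136 151 133 165 176 138 146 204 211 212]
 [ 71  74  94 105 104 125 140 108 120 146 206 211 211]
 [ 74  75  91  96  90  97  98 101 138 149 205 210 206]
 [ 75  70  87  98  97  98  96  95 137 144 204 207 202]]
```

```bash
python3 - <<'E'
from car import *
R=frame(RK,1); P=np.array([.5042,-.0788,.0597])
s=log(); p,Rr,q=sim(s["ee_pos"],s["eef_rot"],np.radians(s["joint_positions"]),[([-1,0,0],[0,0,-.1],10)])
to(P-.1*R[:,2],R,dict(ee_pos=p,eef_rot=Rr,force=np.zeros(3),finger_gap=0))
E
python3 -m crank '[-1,0,0,0,0,-0.2,0.2,-1,0,0,0,0,-0.2,0.2,-1,0,0,0,0,-0.2,0,-1,0,0,0,0,0,0,-1,0,0,0,0,0,-0.1,-1,0,0,0,0,0,-0.1,-1,0,0,0,0,0,-0.1,-1,0,0,0,0,0,-0.1,-1,0,0,0,0,0,-0.1,-1,0,0,0,0,0,-0.1]'
python3 - <<'E'
from car import *
R=frame(RK,1); P=np.array([.5042,-.0788,.0597]); to(P-.1*R[:,2],R)
E
```

```text
[ 0.6293 -0.1221  0.2165] [ -33.4   24.2   84.6   31.4   96.5 -130.1]
rot [-0.   -0.47  0.6 ] then shift [ 3.18 -1.82  1.09] | shift now [ 3.24 -1.55  1.3 ] force [0. 0. 0.] gap 0
time_s: 43.78
ee_pos: [0.6281, -0.1135, 0.1981]
eef_rot: [[-0.999, -0.04, -0.033], [-0.052, 0.762, 0.646], [-0.001, 0.647, -0.763]]
force: [0.1, 1.0, 0.2]
finger_gap: 0.0467
gripper_force: 0.0
rot [ 0.04 -0.48  0.57] then shift [ 3.14 -1.69  0.6 ] | shift now [ 3.22 -1.43  0.81] force [0.1 1.  0.2] gap 0.0467
```

```bash
python3 -m crank '[0,-0.48,0.57,0,0,0,-0.1,0,0,0,0.6,-0.8,0,-0.1,0,0,0,0.9,-0.8,0,-0.1,0,0,0,0.9,0,0,-0.1,0,0,0,0.7,0,0.6,-0.1,0,0,0,0,0,0,-0.1]'
python3 - <<'E'
from car import *
R=frame(RK,1); P=np.array([.5042,-.0788,.0597]); to(P,R)
E
```

```text
time_s: 44.52
ee_pos: [0.5004, -0.1384, 0.1367]
eef_rot: [[-0.999, 0.042, 0.031], [0.052, 0.762, 0.645], [0.003, 0.646, -0.763]]
force: [0.8, 0.5, 0.2]
finger_gap: 0.047
gripper_force: 0.0
rot [ 0.03 -0.02 -0.01] then shift [-0.02 -0.09  2.44] | shift now [-0.02 -0.1   2.43] force [0.8 0.5 0.2] gap 0.047
```

```bash
python3 -m crank '[0,0,0,-0.02,-0.1,0.6,-0.1,0,0,0,0,0,0.8,-0.1,0,0,0,0,0,0.6,-0.1,0,0,0,0,0,0.43,-0.1,0,0,0,0,0,0,-0.1]'|grep -E "ee_pos|^force"
python3 - <<'E'
from car import *
R=frame(RK,1); P=np.array([.5042,-.0788,.0597]); to(P,R)
E
python3 -m crank '[0,0,0,0,0,0,0.2,0,0,0,0,0,0,0.4,0,0,0,0,0,0,0.5,0,0,0,0,0,0,0.55,0,0,0,0,0,0,0.6,0,0,0,0,0,0,0.65,0,0,0,0,0,0,0.65]' 20
python3 -m crank '[0,0,0,0,0,0,0.8,0,0,0,0,0,0,1,0,0,0,0,0,0,1,0,0,0,0,0,0,1]' 45
```

```text
ee_pos: [0.5071, -0.0801, 0.0616]
force: [0.9, 0.3, 0.5]
rot [ 0.01 -0.    0.02] then shift [ 0.07 -0.01  0.06] | shift now [ 0.07 -0.01  0.06] force [0.9 0.3 0.5] gap 0.0468
time_s: 46.02
ee_pos: [0.5075, -0.0808, 0.0624]
eef_rot: [[-0.999, 0.037, 0.035], [0.051, 0.765, 0.641], [-0.003, 0.642, -0.766]]
force: [0.2, -0.8, 0.1]
finger_gap: 0.0154
gripper_force: 1.5
time_s: 46.52
ee_pos: [0.5075, -0.0808, 0.0625]
eef_rot: [[-0.999, 0.037, 0.035], [0.051, 0.765, 0.641], [-0.003, 0.642, -0.766]]
force: [0.5, -1.5, 0.3]
finger_gap: 0.0133
gripper_force: 47.9
```

```bash
python3 -m crank '[0,0,0,0,0.1,0,1,0,0,0,0,0.1,-0.2,1,0,0,0,0,0,-0.5,1,0,0,0,0,0,-0.9,1,0,0,0,0,0,-1,1,0,0,0,0,0,-1,1,0,0,0,0,0,-0.5,1,0,0,0,0,0,0,1]'|grep -E "gap|ee_pos|^force"
python3 -m crank '[0,0,0.5,0,0,0,1,0,0,1,0,0,0,1,0,0,1,0,0,0,1,0,0,1,0,0,0,1,0,0,1,0,0,0,1,0,0,1,0,0,0,1,0,0,1,0,0,0,1,0,0,1,0,0,0,1,0,0,1,0,0,0,1,0,0,1,0,0,0,1]' >/dev/null
python3 -m crank '[0,0,1,0,0,0,1,0,0,1,0,0,0,1,0,0,1,0,0,0,1,0,0,1,0,0,0,1,0,0,1,0,0,0,1,0,0,1,0,0,0,1,0,0,1,0,0,0,1,0,0,1,0,0,0,1,0,0,1,0,0,0,1,0,0,1,0,0,0,1]' >/dev/null
python3 -m crank '[0,0,1,0,0,0,1,0,0,1,0,0,0,1,0,0,1,0,0,0,1,0,0,0,0,0,0,1]'
python3 - <<'E'
from go import *
Rp=frame(PR,-1); P=np.array([.606,.0038,.0622]);to(P,Rp)
E
```

```text
ee_pos: [0.5024, -0.1809, 0.1943]
force: [0.1, 0.6, -0.3]
finger_gap: 0.0132
time_s: 50.52
ee_pos: [0.5014, -0.1784, 0.1918]
eef_rot: [[0.999, -0.036, 0.032], [-0.048, -0.764, 0.643], [0.001, -0.644, -0.765]]
force: [0.3, -0.4, -1.0]
finger_gap: 0.0137
gripper_force: 47.5
rot [-0.01  0.03  0.05] then shift [ 2.36 -1.51  5.5 ] | shift now [ 2.39 -1.49  5.49] force [ 0.3 -0.4 -1. ] gap 0.0137
```

```bash
python3 -m crank '[0,0.03,0.05,0.5,-0.5,0,1,0,0,0,0.9,-0.7,0,1,0,0,0,0.96,-0.46,0.2,1,0,0,0,0,0,0.8,1,0,0,0,0,0,1,1,0,0,0,0,0,1,1,0,0,0,0,0,1,1,0,0,0,0,0,0.6,1,0,0,0,0,0,0,1]'
python3 - <<'E'
from go import *
Rp=frame(PR,-1); P=np.array([.606,.0038,.0622]);to(P,Rp)
E
```

```text
time_s: 51.65
ee_pos: [0.6042, -0.0142, 0.0927]
eef_rot: [[0.998, -0.044, 0.034], [-0.055, -0.763, 0.643], [-0.003, -0.644, -0.765]]
force: [-0.4, -1.0, -0.6]
finger_gap: 0.0131
gripper_force: 47.6
rot [-0.01  0.02 -0.01] then shift [0.02 0.14 0.88] | shift now [0.02 0.15 0.87] force [-0.4 -1.  -0.6] gap 0.0131
```

```bash
python3 -m crank '[0,0,0,0.02,0,0.4,1,0,0,0,0,0.05,0.25,1,0,0,0,0,0.05,0,1,0,0,0,0,0,0,1]'|grep -E "ee_pos|^force"
for i in 1 2 3; do python3 -m crank '[0,0,0,0,0.03,0,1,0,0,0,0,0,0,1]'|grep -E "ee_pos|^force"; done
```

```text
ee_pos: [0.6081, -0.0032, 0.0728]
force: [-0.7, 0.2, 0.0]
ee_pos: [0.608, -0.004, 0.0721]
force: [-1.0, 0.5, -0.3]
ee_pos: [0.608, -0.0043, 0.0718]
force: [-1.3, 0.9, 4.3]
ee_pos: [0.608, -0.0045, 0.0716]
force: [-1.8, 2.7, 7.2]
```

```bash
python3 -m crank '[0,0,0,-0.04,-0.05,0.1,1,0,0,0,0,0,0.1,1,0,0,0,0,0,0,1,0,0,0,0,0,0,1]'|grep -E "ee_pos|^force"
for i in 1 2 3 4; do python3 -m crank '[0,0,0,0,0,0.03,1,0,0,0,0,0,0,1]'|grep -E "ee_pos|^force"; done
```

```text
ee_pos: [0.6062, 0.0016, 0.0651]
force: [0.0, 2.7, 0.8]
ee_pos: [0.6065, 0.002, 0.0645]
force: [0.2, 1.9, 1.5]
ee_pos: [0.6068, 0.0027, 0.0637]
force: [-0.2, 1.9, 1.4]
ee_pos: [0.6068, 0.0035, 0.0627]
force: [0.7, 1.5, 2.3]
ee_pos: [0.6069, 0.0037, 0.0624]
force: [-3.1, -1.1, 5.8]
```

```bash
python3 -m crank '[0,0,0,-0.04,0,-0.02,1,0,0,0,0,0,0,1,0,0,0,0,0,0.03,1,0,0,0,0,0,0,1]'|grep -E "ee_pos|^force"
python3 -m crank '[0,0,0,0,0,0.03,1,0,0,0,0,0,0,1]'|grep -E "ee_pos|^force"
```

```text
ee_pos: [0.6056, 0.0043, 0.0618]
force: [0.0, -1.1, 4.1]
ee_pos: [0.6057, 0.0045, 0.0616]
force: [-2.2, -3.6, 8.5]
```

Seated. Release, retreat, go upright and over to the crossbar.

```bash
python3 -m crank '[0,0,0,-0.01,0,-0.04,0.7,0,0,0,0,0,0,0.6,0,0,0,0,0,0,0.5,0,0,0,0,0,0,0.4,0,0,0,0,0,0,0.3,0,0,0,0,0,0,0.25,0,0,0,0,0,0,0.25]' 20|grep -E "ee_pos|^force|gap"
python3 -m crank '[0,0,0,0,0,-0.2,0.25,0,0,0,0,0,-0.6,0.25,0,0,0,0,0,-1,0.25,0,0,0,0,0,-1,0.25,0,0,0,0,0,-0.5,0.25,0,0,0,0,0,0,0.25]' >/dev/null
python3 -m crank '[-1,0,0,0,0,-0.3,0.25,-1,0,0,0,0,-0.1,0.25,-1,0,0,0,0,0,0.25,-1,0,0,0,0,0,0.25,-1,0,0,0,0,0,0.25,0,0,0,0,-1,0,0.25,0,0,0,0,-1,0,0.25,0,0,0,0,0,0,0.25]'
python3 - <<'E'
from look import *
from workcell import snapshot
from go import *
Rv=np.stack([[.998,-.057,0],[-.057,-.998,0],[0,0,-1]],1); to([.589,.1045,.172],Rv)
s=snapshot("scene")["color"]; a=cv2.imread("pics/s3.png")[:,:,::-1]
# dish seat check against dish_1's seat: cream mask centroid in scene view
for im in (a.astype(int),s.astype(int)):
    m=(im[:,:,0]-im[:,:,2]>8)&(im[:,:,1]>120); m[:,:322]=0;m[:,352:]=0;m[:198]=0;m[235:]=0
    y,x=np.nonzero(m); print(len(x),x.mean(),y.mean())
E
```

```text
ee_pos: [0.6047, 0.0044, 0.0617]
force: [0.3, 0.1, 0.8]
finger_gap: 0.0317
time_s: 57.78
ee_pos: [0.6024, -0.0068, 0.1734]
eef_rot: [[0.999, -0.054, -0.002], [-0.054, -0.999, 0.001], [-0.002, -0.001, -1.0]]
force: [-0.3, -0.5, 0.2]
finger_gap: 0.032
gripper_force: 0.0
rot [-0.01  0.01  0.02] then shift [-0.49 -2.76  0.03] | shift now [-0.48 -2.76  0.04] force [-0.3 -0.5  0.2] gap 0.032
225 338.8177777777778 216.7511111111111
119 337.29411764705884 214.99159663865547
```

```bash
python3 -m crank '[0,0,0,-0.2,-0.9,0,0.25,0,0,0,-0.29,-0.9,0,0.25,0,0,0,0,-0.9,0,0.25,0,0,0,0,-0.3,0,0.25,0,0,0,0,0,0,0.25]'|grep ee_pos
python3 - <<'E'
from look import *
from workcell import snapshot
from go import *
Rv=np.stack([[.998,-.057,0],[-.057,-.998,0],[0,0,-1]],1); to([.589,.1045,.117],Rv)
s=snapshot("scene")["color"]; a=cv2.imread("pics/s3.png")[:,:,::-1]
for im in (a.astype(int),s.astype(int)):
    m=(im[:,:,0]-im[:,:,2]>8)&(im[:,:,1]>120); m[:,:322]=0;m[:,352:]=0;m[:198]=0;m[235:]=0
    y,x=np.nonzero(m); print(len(x),x.mean(),y.mean())
E
```

```text
ee_pos: [0.591, 0.1104, 0.1748]
rot [ 0.01 -0.   -0.01] then shift [-0.04  0.15  1.44] | shift now [-0.04  0.15  1.44] force [ 0.4  0.3 -0.4] gap 0.0322
225 338.8177777777778 216.7511111111111
221 338.9457013574661 216.68325791855204
```

Dish 2 sits exactly as dish 1 did. Work the lever the same way.

```bash
python3 -m crank '[0,0,0,-0.04,0.15,0,0.25,0,0,0,0,0,0.5,0.25,0,0,0,0,0,0.5,0.25,0,0,0,0,0,0.42,0.25,0,0,0,0,0,0,0.25]'|grep -E "ee_pos|^force"
python3 -m crank '[0,0,0,0,0.3,-0.05,0.25,0,0,0,0,0.3,-0.1,0.25,0,0,0,0,0.35,-0.05,0.25,0,0,0,0,0.35,0,0.25,0,0,0,0,0.35,0.05,0.25,0,0,0,0,0.3,0.12,0.25,0,0,0,0,0.2,0.12,0.25,0,0,0,0,0.2,0.12,0.25,0,0,0,0,0,0,0.25]'|grep -E "ee_pos|^force"
python3 -m crank '[0,0,0,0,0.1,0.08,0.25,0,0,0,0,0.1,0.06,0.25,0,0,0,0,0,0,0.25]'|grep -E "ee_pos|^force"
```

```text
ee_pos: [0.5877, 0.1049, 0.1159]
force: [0.5, 0.2, 0.6]
ee_pos: [0.5832, 0.0106, 0.1092]
force: [-0.1, 3.5, -0.4]
ee_pos: [0.5833, 0.0028, 0.1044]
force: [1.1, 3.1, 0.5]
```

```bash
for i in 1 2 3 4; do python3 -m crank '[0,0,0,0,0.08,0.02,0.25,0,0,0,0,0,0,0.25]'|grep -E "ee_pos|^force"; done
```

```text
ee_pos: [0.583, 0.0001, 0.1032]
force: [2.4, 5.7, -2.5]
ee_pos: [0.5826, -0.0028, 0.102]
force: [3.5, 5.7, -4.6]
ee_pos: [0.5821, -0.0057, 0.1009]
force: [2.3, 6.2, -4.4]
ee_pos: [0.5816, -0.0086, 0.0998]
force: [2.8, 7.7, -5.0]
```

```bash
for i in 1 2 3; do python3 -m crank '[0,0,0,0,0.08,0,0.25,0,0,0,0,0,0,0.25]'|grep -E "ee_pos|^force"; done
```

```text
ee_pos: [0.581, -0.0111, 0.0994]
force: [1.9, 9.6, -6.1]
ee_pos: [0.581, -0.0116, 0.0991]
force: [4.6, 19.4, -7.2]
ee_pos: [0.5809, -0.0122, 0.0987]
force: [7.9, 30.2, -9.3]
```

Stop reached again (same position). Return the lever and go for the dish.

```bash
python3 -m crank '[0,0,0,0,-0.3,-0.1,0.25,0,0,0,0,-0.4,-0.25,0.25,0,0,0,0,-0.4,-0.2,0.25,0,0,0,0,-0.4,-0.1,0.25,0,0,0,0,-0.4,0,0.25,0,0,0,0,-0.4,0.05,0.25,0,0,0,0,-0.3,0.1,0.25,0,0,0,0,-0.3,0.1,0.25,0,0,0,0,-0.2,0,0.25,0,0,0,0,0,0,0.25]'|grep -E "ee_pos|^force"
python3 -m crank '[0,0,0,0,0.03,-0.5,0.25,0,0,0,0,0,-0.8,0.25,0,0,0,0,1,-0.3,0.25,0,0,0,0,1,0,0.25,0,0,0,0,1,0,0.25,0,0,0,0,1,0,0.25,0,0,0,0,0,0,0.25]' |grep -E "ee_pos|^force"
python3 -m crank '[1,0,0,0,0,0,0.2,1,0,0,0,0,0,0.2,1,0,0,0,0,0,0.2,1,0,0,0,0,0,0.2,1,0,0,0,0,0,0.2,0,0,0,0.6,0.35,0,0.2,0,0,0,0,0.3,0,0.2,0,0,0,0,0,0,0.2]'
python3 - <<'E'
from go import *
Rp=frame(PR,-1); P=np.array([.6085,.0045,.0606]);to(P,Rp)
E
```

```text
ee_pos: [0.5892, 0.1047, 0.1172]
force: [-0.1, -0.1, -0.6]
ee_pos: [0.5801, -0.0594, 0.1834]
force: [-0.2, 0.4, 0.6]
time_s: 65.5
ee_pos: [0.602, -0.0776, 0.1647]
eef_rot: [[0.998, -0.044, 0.038], [-0.058, -0.765, 0.642], [0.001, -0.643, -0.766]]
force: [0.8, 0.2, -0.1]
finger_gap: 0.0344
gripper_force: 0.0
rot [-0.   -0.01 -0.01] then shift [0.05 0.1  3.32] | shift now [0.04 0.1  3.32] force [ 0.8  0.2 -0.1] gap 0.0344
```

```bash
python3 -m crank '[0,0,0,0.05,0.1,0.5,0.2,0,0,0,0,0,1,0.2,0,0,0,0,0,0.9,0.2,0,0,0,0,0,0.6,0.2,0,0,0,0,0,0.32,0.2,0,0,0,0,0,0,0.2]'|grep -E "ee_pos|^force"
python3 -m crank '[0,0,0,0,0,0,0.4,0,0,0,0,0,0,0.5,0,0,0,0,0,0,0.55,0,0,0,0,0,0,0.6,0,0,0,0,0,0,0.65,0,0,0,0,0,0,0.65]' 20|grep -E "ee_pos|^force|gap"
python3 -m crank '[0,0,0,0,0,0,0.8,0,0,0,0,0,0,1,0,0,0,0,0,0,1,0,0,0,0,0,0,1]' 45
python3 -m crank '[0,0,0,0,-0.1,0,1,0,0,0,0,-0.1,-0.2,1,0,0,0,0,0,-0.5,1,0,0,0,0,0,-0.9,1,0,0,0,0,0,-1,1,0,0,0,0,0,-1,1,0,0,0,0,0,-0.5,1,0,0,0,0,0,0,1]'|grep -E "ee_pos|^force|gap"
```

```text
ee_pos: [0.6088, 0.0053, 0.0598]
force: [0.0, -1.4, 0.1]
ee_pos: [0.6097, 0.0045, 0.0612]
force: [-1.9, 1.2, 5.3]
finger_gap: 0.0157
time_s: 67.5
ee_pos: [0.6098, 0.0045, 0.0612]
eef_rot: [[0.998, -0.043, 0.039], [-0.058, -0.764, 0.642], [0.002, -0.644, -0.765]]
force: [-1.1, 0.5, 4.3]
finger_gap: 0.0132
gripper_force: 48.0
ee_pos: [0.604, -0.096, 0.1925]
force: [0.5, 0.3, 0.1]
finger_gap: 0.0134
```

```bash
python3 -m crank '[-1,0,0,0,0,0,1,-1,0,0,0,0,0,1,-1,0,0,0,0,0,1,-1,0,0,0,0,0,1,-1,0,0,0,0,0,1,0,0,-1,0,0,0,1,0,0,-1,0,0,0,1,0,0,-1,0,0,0,1,0,0,-1,0,0,0,1,0,0,-1,0,0,0,1]' >/dev/null
python3 -m crank '[0,0,-1,0,0,0,1,0,0,-1,0,0,0,1,0,0,-1,0,0,0,1,0,0,-1,0,0,0,1,0,0,-1,0,0,0,1,0,0,-1,0,0,0,1,0,0,-1,0,0,0,1,0,0,-1,0,0,0,1,0,0,-1,0,0,0,1,0,0,-1,0,0,0,1]' >/dev/null
python3 -m crank '[0,0,-1,0,0,0,1,0,0,-1,0,0,0,1,0,0,-1,0,0,0,1,0,0,-1,0,0,0,1,0,0,-1,0,0,0,1,0,0,-1,0,0,0,1,0,0,-1,0,0,0,1,0,0,-1,0,0,0,1,0,0,-0.3,0,0,0,1,0,0,0,0,0,0,1]' >/dev/null
python3 -m crank '[1,0,0,0,0,0,1,1,0,0,0,0,0,1,1,0,0,0,0,0,1,1,0,0,0,0,0,1,1,0,0,0,0,0,1,0,0,0,0,0,0,1]'
python3 - <<'E'
from look import *
from workcell import snapshot
from car import *
to([.5691,-.2261,.0629],RC)
t=snapshot("top")["color"][:,:,::-1].copy(); cv2.imwrite("pics/t8.png",t)
a=cv2.imread("pics/top0.png")
# carrier outline: mask darker than mat, edges per row
def edges(im,lo_=438,hi_=490):
    g=cv2.cvtColor(im,cv2.COLOR_BGR2GRAY).astype(float); out=[]
    for r in range(195,275,10):
        row=g[r,lo_:hi_]; k=np.nonzero(row<190)[0]; out.append((r,k[0]+lo_,k[-1]+lo_))
    col=g[180:290,462]; k=np.nonzero(col<170)[0]; return out,(k[0]+180,k[-1]+180)
print(edges(a));print(edges(t))
E
```

```text
time_s: 73.0
ee_pos: [0.6021, -0.0927, 0.1882]
eef_rot: [[-0.998, -0.045, 0.033], [-0.055, 0.766, -0.64], [0.004, -0.641, -0.767]]
force: [-0.4, -0.4, -1.2]
finger_gap: 0.0131
gripper_force: 47.2
rot [ 0.02 -0.01  0.02] then shift [ 1.   -0.5   4.51] | shift now [ 1.   -0.51  4.51] force [-0.4 -0.4 -1.2] gap 0.0131
([(195, np.int64(443), np.int64(474)), (205, np.int64(443), np.int64(475)), (215, np.int64(443), np.int64(489)), (225, np.int64(444), np.int64(489)), (235, np.int64(445), np.int64(489)), (245, np.int64(445), np.int64(489)), (255, np.int64(445), np.int64(489)), (265, np.int64(446), np.int64(489))], (np.int64(190), np.int64(275)))
([(195, np.int64(442), np.int64(474)), (205, np.int64(442), np.int64(475)), (215, np.int64(443), np.int64(475)), (225, np.int64(444), np.int64(489)), (235, np.int64(445), np.int64(489)), (245, np.int64(445), np.int64(489)), (255, np.int64(445), np.int64(489)), (265, np.int64(446), np.int64(489))], (np.int64(190), np.int64(275)))
```

```bash
python3 - <<'E'
from car import *
s=log(); sim(s["ee_pos"],s["eef_rot"],np.radians(s["joint_positions"]),[([0,0,0],[.5,-.35,.4],2),([0,0,0],[0,0,.9],4),([0,0,0],[0,.2,.1],1)])
E
python3 -m crank '[0,0,0,0.4,-0.3,0.1,1,0,0,0,0.6,-0.4,0.3,1,0,0,0,0,0,1,1,0,0,0,0,0,1,1,0,0,0,0,0,1,1,0,0,0,0,0,0.5,1,0,0,0,0,0,0,1]'
python3 - <<'E'
from car import *
to([.5691,-.2261,.0629],RC)
E
```

```text
[ 0.5651 -0.1378  0.183 ] [ -9.1   8.8 107.4 -44.9  62.7 -81.2]
[ 0.57   -0.23    0.0725] [-18.3  20.1 107.6 -52.1  49.2 -77.1]
[ 0.5698 -0.2264  0.0643] [-18.   20.9 107.6 -52.6  48.9 -76. ]
time_s: 73.92
ee_pos: [0.5695, -0.2194, 0.0892]
eef_rot: [[-0.999, -0.039, 0.033], [-0.051, 0.765, -0.641], [-0.0, -0.642, -0.766]]
force: [0.4, 0.8, 0.4]
finger_gap: 0.0135
gripper_force: 47.2
rot [ 0.   -0.01 -0.02] then shift [0.02 0.3  0.61] | shift now [0.02 0.3  0.61] force [0.4 0.8 0.4] gap 0.0135
```

```bash
python3 -m crank '[0,0,0,0.02,0.08,0.25,1,0,0,0,0,0.07,0.1,1,0,0,0,0,0.05,0,1,0,0,0,0,0,0,1]'|grep -E "ee_pos|^force"
for i in 1 2 3; do python3 -m crank '[0,0,0,0,0.025,0,1,0,0,0,0,0,0,1]'|grep -E "ee_pos|^force"; done
```

```text
ee_pos: [0.5697, -0.221, 0.074]
force: [-0.2, -0.5, -1.4]
ee_pos: [0.5696, -0.2206, 0.0734]
force: [0.4, -0.3, -0.3]
ee_pos: [0.5694, -0.2199, 0.0725]
force: [0.2, 0.0, -0.3]
ee_pos: [0.5695, -0.2193, 0.0721]
force: [0.3, -0.9, 0.4]
```

```bash
python3 -m crank '[0,0,0,0,0,0.1,1,0,0,0,0,0,0.12,1,0,0,0,0,0,0,1,0,0,0,0,0,0,1]'|grep -E "ee_pos|^force"
for i in 1 2 3; do python3 -m crank '[0,0,0,0,0,0.03,1,0,0,0,0,0,0,1]'|grep -E "ee_pos|^force"; done
```

```text
ee_pos: [0.5696, -0.2252, 0.0652]
force: [-0.4, -2.6, -0.3]
ee_pos: [0.5699, -0.2257, 0.0645]
force: [0.3, -1.9, 1.1]
ee_pos: [0.57, -0.2265, 0.0636]
force: [0.9, -1.8, 1.5]
ee_pos: [0.5704, -0.2269, 0.0631]
force: [-0.3, 1.3, 4.7]
```

Contact as with dish 1. Release and retreat.

```bash
python3 -m crank '[0,0,0,0,0,0.03,1,0,0,0,0,0,0,1,0,0,0,0,0,-0.03,0.7,0,0,0,0,0,0,0.6,0,0,0,0,0,0,0.5,0,0,0,0,0,0,0.4,0,0,0,0,0,0,0.3,0,0,0,0,0,0,0.25,0,0,0,0,0,0,0.25]' 20
python3 -m crank '[0,0,0,0,0,-0.2,0.25,0,0,0,0,0,-0.6,0.25,0,0,0,0,0,-1,0.25,0,0,0,0,0,-1,0.25,0,0,0,0,0,-1,0.25,0,0,0,0,0,-1,0.25,0,0,0,-1,0,-0.5,0.25,0,0,0,0,0,0,0.25]'
python3 - <<'E'
from look import *
from workcell import snapshot
t=snapshot("top")["color"][:,:,::-1].copy(); s=snapshot("scene")["color"][:,:,::-1].copy()
comp([tile(t,300,490,175,302,2.7),tile(t,435,485,180,285,5.2)],"pics/z.png")
E
```

```text
time_s: 77.55
ee_pos: [0.5698, -0.2272, 0.0624]
eef_rot: [[-0.999, -0.04, 0.035], [-0.053, 0.765, -0.642], [-0.001, -0.643, -0.766]]
force: [0.8, -0.3, 0.8]
finger_gap: 0.0322
gripper_force: 0.0
time_s: 78.55
ee_pos: [0.6048, -0.0877, 0.2276]
eef_rot: [[-0.998, -0.038, 0.04], [-0.055, 0.765, -0.642], [-0.006, -0.643, -0.765]]
force: [0.4, 0.1, -0.4]
finger_gap: 0.0319
gripper_force: 0.0
(546, 781, 3)
```

View pics/z.png

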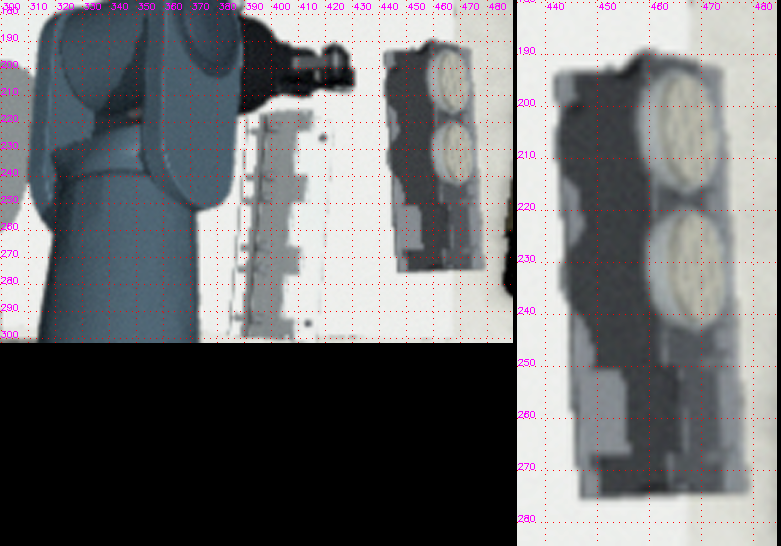

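The final picture shows both dishes seated base up in the carrier, at pixels (466,204) and (468,231). The rack is empty and the gripper is clear.

```bash
python3 -c "
from workcell import robot
print(robot.sign_off())"
```

```text
the job is handed in; nothing more can be done
None
```

Job handed in at about 79 s: the rack held two dishes (near and middle places; the far one was empty), and both were turned over, stamped to the lever's stop in order, nearest first, and set base up in the far and middle places of the carrier.

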